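# Pack a mould-finishing kit in two layers and lock its tray

### The job

Pack the finishing kit into the plywood case. The wax bar is already on its floor, so first lay the sanding block flat on the floor beside it, then set the still empty metal tray into the case so that its rim rests flat on the walls all round. After that lay the brush and the screwdriver flat on the floor of the tray and turn the red turn-button square in over the tray's rim to lock it, leaving the bottle and the camera where they stand.

Things in the scene. Friction and masses are not known exactly. Their poses are not given: they have to be found in the camera images.
- case: Open-topped plywood case with a grey felt floor, fixed to the bench, 223 (its x) x 177 (y) x 58 (z) mm outside, walls 8 mm, floor 6 mm thick; opening 207 x 161 mm. Origin: centre of its underside, z up. A block at the middle of its -y wall, 34 wide, standing 30 mm out and level with the rim, carries the red turn-button.
- case_floor (a point): Centre of the case's inner floor, 6 mm above its underside, 52 mm below the rim; axes as the case.
- tray: Loose aluminium tray, 219 (its x) x 173 (y) mm over its flat rim, about 0.3 kg. Origin: centre of its underside, z up; rim underside 20 mm, rim top 22.5 mm above it. Below the rim it tapers from 201 x 155 to 195 x 149 mm: about 3 mm play each way in the case's opening. Seated, its rim rests on the walls and its origin is 38 mm above the case's. Either way round fits.
- tray_bar (a point): Centre of the tray's black carrying bar, 38 mm above the tray's underside, over its middle; axes as the tray. Bar 116 mm along the tray's x, 12 wide, 12 high, on posts at x = +-50 mm. A web 4 mm thick, its top 16.5 mm above the tray's underside, runs under the bar for the tray's whole length and parts it into two troughs.
- trough_a (a point): Middle of the floor of the trough on the tray's +y side, 2.5 mm above the tray's underside, 37 mm from the web; axes as the tray. The trough is 190 mm long (along x), 70 mm wide and open above: too narrow for widely opened fingers.
- trough_b (a point): The same for the trough on the tray's -y side.
- block_mid (a point): Centre of the loose brown cork sanding block lying flat, 15 mm above its underside: 92 (along this point's x) x 46 (y) x 28 mm high, z up. Starts on the bench to the robot's right.
- bar_mid (a point): Centre of the loose green wax bar lying flat, 7 mm above its underside: 75 (along this point's x) x 32 (y) x 14 mm high, z up. It already lies on the case's floor, in the half toward the case's +x end.
- brush_grip (a point): Point on the wooden neck of the loose flat brush, 7 mm above its underside, z up; the neck is about 15 mm wide (y) and 12 thick here. The brush lies flat along this point's x: 173 mm long, end of the handle 78 mm toward +x, end of the dark bristles 95 mm toward -x; at most 36 mm wide, 14 thick.
- driver_grip (a point): Centre of the yellow handle of the loose screwdriver, 8 mm above its underside, z up; handle 74 (along x) x 16 (y) x 15 mm. The screwdriver lies along this point's x: tip of the thin blade 103 mm toward +x, end of the handle 37 mm toward -x.
- turn_button (a joint): Angle (rad) of the red turn-button about its upright pivot. 0: its long end points square inward (case's +y) over the tray's rim, against a stop: locked. Grows counterclockwise seen from above, to 2.0. Starts at 1.35 to 1.75, lying along the outside of the wall, clear of the tray. Stays where it is left; turns at about 0.04 N m.
- button_grip (a point): Top of the red turn-button on its pivot, 84 mm above the case's underside, at x = 0, y = -104.5 mm of the case; this point's x runs along the button to its long end. The button is a bar 14 wide and 21 high (62.5 to 83.5 mm above the case's underside, 2 mm over the seated tray's rim), reaching 34 mm from the pivot one way and 20 mm the other.
- sanding_block: The sanding block; origin at the middle of its underside, z up (use block_mid for its direction).
- wax_bar: The wax bar; origin at the middle of its underside, z up (use bar_mid for its direction).
- flat_brush: The brush, about 65 g; origin under the middle of its outline, 9 mm from brush_grip (use that for its direction).
- screwdriver: The screwdriver, about 50 g; origin under the middle of its outline, about 31 mm from driver_grip toward the blade (use that for its direction).
- release_bottle: Bystander: white plastic bottle with a printed label, 59 x 68 mm, 227 mm tall, standing; origin at the centre of its underside.
- compact_camera: Bystander: black pocket camera standing on its base, 30 (x) x 96 (y) x 58 mm; origin at the centre of its underside.
There are look-alikes about, which are no part of the job. Leave any purple or white look-alike of the wax_bar alone.

How it is judged:
On the way, in this order (a step that is already met when the one before it is completed fails the run):
1. the sanding block and the wax bar both lie flat on the case's floor (x of block_mid in the frame of case_floor between -0.085 and 0.085 m and y of block_mid in the frame of case_floor between -0.07 and 0.07 m and z of block_mid in the frame of case_floor between 0.008 and 0.019 m and angle between block_mid's own z axis and vertical below 0.12 rad and x of bar_mid in the frame of case_floor between -0.09 and 0.09 m and y of bar_mid in the frame of case_floor between -0.07 and 0.07 m and z of bar_mid in the frame of case_floor between 0.003 and 0.011 m and angle between bar_mid's own z axis and vertical below 0.15 rad), for 0.2 s.
2. the tray, still empty, is seated in the case over them, its rim flat on the walls (all of step 1 and x of tray in the frame of case between -0.006 and 0.006 m and y of tray in the frame of case between -0.006 and 0.006 m and z of tray in the frame of case between 0.0345 and 0.0405 m and angle between the x axis of tray and the x axis of case, either way round below 0.06 rad and angle between tray's own z axis and vertical below 0.03 rad and distance between each of brush_grip, driver_grip and tray_bar above 0.105 m), for 0.2 s.
3. the brush and the screwdriver lie in the seated tray (x of tray in the frame of case between -0.006 and 0.006 m and y of tray in the frame of case between -0.006 and 0.006 m and z of tray in the frame of case between 0.0345 and 0.0405 m and angle between the x axis of tray and the x axis of case, either way round below 0.06 rad and angle between tray's own z axis and vertical below 0.03 rad and x of brush_grip in the frame of tray between -0.05 and 0.05 m and y of brush_grip in the frame of tray between -0.072 and 0.072 m and z of brush_grip in the frame of tray between 0.005 and 0.016 m and angle between brush_grip's own z axis and vertical below 0.15 rad and x of driver_grip in the frame of tray between -0.075 and 0.075 m and y of driver_grip in the frame of tray between -0.072 and 0.072 m and z of driver_grip in the frame of tray between 0.006 and 0.017 m and angle between driver_grip's own z axis and vertical below 0.2 rad), for 0.2 s.
At the end, for the whole second after the job is handed in: Sanding block and wax bar flat on the case floor; tray seated over them, rim on the walls (height within 3 mm, level within 0.03 rad); brush and screwdriver lying flat on the tray's floor; turn-button within 0.3 rad of square over the tray's rim; all at rest and released (all of step 1 and all of step 3 and value of joint turn_button below 0.3 rad and linear speed of each of sanding_block, wax_bar, flat_brush, screwdriver, tray below 0.02 m/s); the robot touches nothing.
It fails at once if the bottle is moved more than 20 mm or tipped (distance of release_bottle from where it was at the start of the episode above 0.02 m or angle between release_bottle's own z axis and vertical above 0.3 rad).
It fails at once if the camera is moved more than 20 mm or tipped (distance of compact_camera from where it was at the start of the episode above 0.02 m or angle between compact_camera's own z axis and vertical above 0.3 rad).
It also fails if it takes over 72 s, if anything falls off the work surface, if the arm or the gripper's body presses on something with over 40 N, if the wrist force passes 120 N, or if a joint passes its speed limit or range.

### The arm

A 6-joint arm with a two-finger parallel gripper is mounted at the origin on the work surface; the furniture and walls round the work are solid. World frame = base frame: x ahead of the robot, y to its left, z up, the work surface at z = 0. Lengths are in m, angles in rad, forces in N, time in s.
With the tool pointing down it reaches from about 0.3 to 0.775 m from the base axis. Payload 14.6 kg.
Tool frame: the origin (TCP) lies midway between the tips of the shut fingers; the grasp point (between the pads) lies 19 mm behind it (grasp_offset is the distance from the TCP to the grasp point, in m); z points along the fingers, y is the line along which they close (so a half turn about z gives the same grasp; the last joint's range is limited). The gripper opens to 94 mm and grips with 3 to 60 N. Pads are 16 mm wide; open, the fingers measure 119 mm over their backs; the gripper's body (75 mm by 177 mm) begins 78 mm behind the grasp point.
Start: joints at [-1.345, 0.3, 1.521, -0, 1.321, -0.067], TCP at [0.159, -0.527, 0.205] pointing down, gripper open.
Joint ranges: [-3.03, 3.03], [-0.79, 2.21], [0.23, 2.52], [-1.04, 4.18], [0, 3.07], [-2.55, 2.55]. Speed limits (rad/s): [2.22, 2.22, 2.57, 3.14, 3.14, 3.14].

### API

Orientations are given as [roll, pitch, yaw] about the fixed x, y, z axes, in that order (R = Rz(yaw) Ry(pitch) Rx(roll)).
In Python, from station import * gives the robot as it stands. The module is installed in compiled form; this text tells all that it offers.
- The arm moves only by the tool send_rows, never from a script. Its argument "rows" is a list of rows, each an object of numbers: "dx", "dy", "dz": the shift along the tool's x, y, z in mm; "roll": the turn about the tool's z in degrees; "jaw": the closure, from -1 (fully open) to 1 (shut). In form: [{"dx": .., "dy": .., "dz": .., "roll": .., "jaw": ..}, ...]. A call has 1 to 12 rows; each row shifts and turns the commanded pose from where the row before left it, along the tool's axes as they then stand; what a row does not reach is not made up. A row lasts 1/12 s, in which the tool goes at most 41.7 mm and 7.16 degrees, less where a joint would pass 70% of its speed; a pose out of reach is approached as far as the arm can. A call is refused whole if a number of a shift passes 41.7 or a number of a turn 7.16, either way. A call with a gripper value outside its range is refused whole. The fingers move at their own pace and stop on an object; "force" is the grip in N (left out, the last holds). Time passes only in rows, so rows that do not move let the fingers close. It gives the time, the measured TCP pose, the force, the opening and the grip force at its end, in the units of the state.
- get_obs(): the state, without advancing time (a new reading comes with each control period).
- camera(name): name is "side" or "top" or "wrist"; returns a dict with "frame" (480x640x3 uint8, red, green, blue), "z_map" (480x640 float32, m along the optical axis (not along the pixel's ray), 0 where there is no reading), "camera_matrix" (3x3 intrinsics, pixels), "rvec" (rotation vector, rad) and "tvec" (3), from world to camera coordinates, as OpenCV has them. Camera axes: x right, y down, z forward; pixel columns grow to the right and rows downward; lengths in m; the calibration is good to about 2 mm. A picture is of the moment at which its call begins.
- hand_in(): hands the job in; it is judged then, once.
The state is a dict: "time_s": time; "qpos": joint angles; "joint_vel": joint speeds; "tau": joint torques, N m; "ee_pos": TCP position; "eef_rot": TCP orientation; "force": force on the tool from outside, world axes, zero at the start; "moment": the same for the moment, N m; "grip_width": finger opening in m; "grip_force": force on a finger pad.
Only numpy, scipy, OpenCV 4.12 (cv2) and the standard library are available. Lean on these libraries where they do the work, as an engineer would, in place of code of your own. Each camera call takes 0.05 s, during which the arm holds its last target. There are 200 camera calls.

## Working session

There is one attempt and no reset: what is moved stays moved. The work goes in short steps, Python scripts to look and compute and a tool call to move; the robot and the scene stay as the last step left them, time stands still between calls to the robot, and variables do not carry over. Pictures are saved under pics/ and viewed, at most 10 in all, crops included, and the job is handed in when it is done.

Besides the shell and the picture viewer there is one more tool, called after "Emit:" in YAML: its name, and indented under it one key for each argument. send_rows: Moves the arm, as the interface text tells. Its arguments: {"type":"object","properties":{"rows":{"type":"array"},"force":{"type":"number"}},"required":["rows"]}

```bash
mkdir -p pics
cat > h.py <<'E'
from station import *
import numpy as np, cv2
def cam(n):
    c=camera(n); R,_=cv2.Rodrigues(np.array(c["rvec"],float)); c["R"]=R; c["t"]=np.array(c["tvec"],float).reshape(3); c["K"]=np.array(c["camera_matrix"]); return c
def cloud(c):
    z=c["z_map"]; v,u=np.mgrid[0:480,0:640]; K=c["K"]
    P=np.stack([(u-K[0,2])/K[0,0]*z,(v-K[1,2])/K[1,1]*z,z],-1)
    return (P-c["t"])@c["R"]
def ray(c,u,v,h):
    d=np.array([(u-c["K"][0,2])/c["K"][0,0],(v-c["K"][1,2])/c["K"][1,1],1])@c["R"]; o=-c["t"]@c["R"]
    return o+d*(h-o[2])/d[2]
E
python3 - <<'E'
from h import *
for n in ("top","side"):
    c=cam(n); cv2.imwrite(f"pics/{n}0.png",c["frame"][...,::-1]); print(n,-c["t"]@c["R"],c["R"][2])
    np.savez(f"{n}0.npz",frame=c["frame"],P=cloud(c))
print(get_obs())
E
```

```text
top [ 0.47834797 -0.0287287   1.11515929] [ 0.05960311  0.01531644 -0.99810464]
side [0.34401874 0.66857724 0.60107274] [ 0.24422712 -0.77009543 -0.58932686]
{'time_s': 0.1, 'qpos': array([-1.34461270e+00,  3.00442529e-01,  1.52148037e+00, -2.43672719e-05,
        1.32070799e+00, -6.66121851e-02]), 'joint_vel': array([ 7.17087521e-04, -6.45304572e-04, -1.18268800e-03, -1.05942856e-03,
       -3.41011917e-05,  1.23374073e-03]), 'tau': array([ 9.91699417e-04, -5.32642615e+01, -3.53283834e+01,  7.09692668e-02,
        2.34675634e-02, -5.52034885e-05]), 'ee_pos': array([ 0.15868113, -0.52637925,  0.20494461]), 'eef_rot': array([-3.14055515e+00, -4.55573898e-05,  2.92801829e-01]), 'force': array([-0.59860833,  0.51741213,  0.64171884]), 'moment': array([ 0.00805104, -0.01528125,  0.00966233]), 'grip_force': 0.0, 'grip_width': 0.09404288146739248}
```

View pics/top0.png

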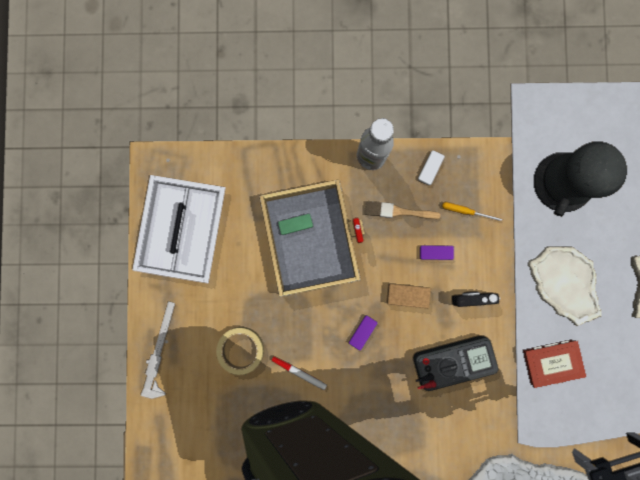

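View pics/side0.png

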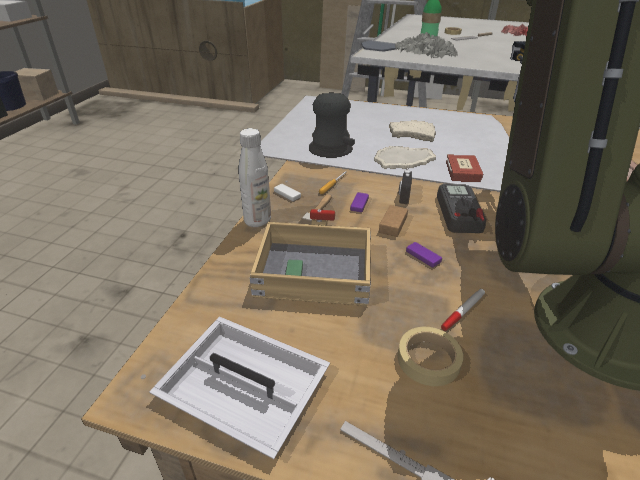

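Top view: the cork block is at (410,295); the brown patch at (400,387) is lit bench and the red box at (555,363) isn't cork. The wax bar is green at (296,224); purple (437,253) and (362,332) and white (431,168) are its look-alikes. The screwdriver is the yellow one at (470,211), not the red/grey tool at (298,372). The brush is at (402,211), tray bar (177,228), case (310,238), button (358,230), bottle (376,143), camera (476,298).

```bash
cat >> h.py <<'E'
def rect(P,m,zlo,zhi):
    m=m&(P[...,2]>zlo)&(P[...,2]<zhi); n,l,s,_=cv2.connectedComponentsWithStats(m.astype(np.uint8))
    k=1+np.argmax(s[1:,4]); q=P[l==k]
    r=cv2.minAreaRect((q[:,:2]*1000).astype(np.float32)); b=cv2.boxPoints(r)
    e=[b[1]-b[0],b[2]-b[1]]; L=max(e,key=np.linalg.norm)
    return dict(c=np.round(r[0],1),size=np.round(sorted(r[1]),1),yaw=round(float(np.degrees(np.arctan2(L[1],L[0])))%180,1),z=np.round(np.percentile(q[:,2]*1000,[5,50,95]),1),n=len(q),l=l==k)
def roi(u0,u1,v0,v1):
    m=np.zeros((480,640),bool); m[v0:v1,u0:u1]=1; return m
E
python3 - <<'E'
from h import *
d=np.load("top0.npz"); F=d["frame"]; P=d["P"]; H=cv2.cvtColor(F,cv2.COLOR_RGB2HSV); h,s,v=[H[...,i] for i in range(3)]
T={"cork":(roi(380,440,275,315),.015,.05),"wax":(roi(265,325,205,245)&(h>40)&(h<90)&(s>80),.0,.05),
"case":(roi(250,364,175,300),.05,.064),"tray":(roi(125,230,165,290),.015,.03),"bar":(roi(160,195,190,265)&(v<60),.03,.06),
"brush":(roi(358,442,195,225),.005,.03),"driver":(roi(440,505,195,225),.003,.03),"drvH":(roi(440,480,195,225)&(s>150),.005,.03),
"button":(roi(348,368,212,246)&((h<8)|(h>172))&(s>120),.06,.1),"bottle":(roi(350,400,110,175),.02,.3),"camera":(roi(445,505,285,312),.02,.1),"white":(roi(415,450,145,190),.005,.05),"purp":(roi(415,460,240,265),.005,.05),"meter":(roi(405,505,330,395),.01,.1),"purp2":(roi(345,380,312,352),.005,.05)}
for k,a in T.items():
    r=rect(P,*a); r.pop("l"); print(k,r)
for p in [(245,440),(620,160),(300,260),(300,290)]: print(P[p[1],p[0]])
c=F[180:320,355:515]; cv2.imwrite("pics/crop.png",cv2.resize(c,None,fx=4,fy=4,interpolation=3)[...,::-1])
E
```

```text
cork {'c': array([ 420.4, -212.9]), 'size': array([45.8, 91.7]), 'yaw': 83.8, 'z': array([22.9, 26.7, 30.2]), 'n': 876}
wax {'c': array([582.3,  37.2]), 'size': array([30.3, 72.1]), 'yaw': 103.6, 'z': array([17.3, 20.9, 24.2]), 'n': 423}
case {'c': array([550.4,   1.2]), 'size': array([187.7, 224. ]), 'yaw': 11.2, 'z': array([54. , 58.8, 62. ]), 'n': 1481}
tray {'c': array([575., 300.]), 'size': array([175.2, 218.9]), 'yaw': 170.0, 'z': array([17.7, 23.5, 27.2]), 'n': 1910}
bar {'c': array([574.4, 297.8]), 'size': array([ 10. , 110.2]), 'yaw': 170.1, 'z': array([40.7, 44.8, 48.5]), 'n': 215}
brush {'c': array([ 609.7, -206.1]), 'size': array([ 34.2, 173.1]), 'yaw': 82.3, 'z': array([ 8.4, 13.5, 18. ]), 'n': 769}
driver {'c': array([ 606.3, -359.8]), 'size': array([ 27.9, 137.5]), 'yaw': 68.5, 'z': array([ 3.8, 12.9, 19.1]), 'n': 330}
drvH {'c': array([ 615. , -330.7]), 'size': array([16.9, 74.5]), 'yaw': 75.3, 'z': array([ 9.4, 14.8, 19.4]), 'n': 229}
button {'c': array([562.3, -99.9]), 'size': array([15.2, 52.1]), 'yaw': 10.1, 'z': array([81.1, 84. , 86.7]), 'n': 138}
bottle {'c': a
[... 163 characters left out ...]
([29.7, 96.6]), 'yaw': 93.2, 'z': array([32.1, 53.5, 59. ]), 'n': 585}
white {'c': array([ 709.9, -271.2]), 'size': array([32.3, 77.3]), 'yaw': 153.3, 'z': array([ 9.9, 14.4, 18.2]), 'n': 479}
purp {'c': array([ 518.8, -279.9]), 'size': array([38., 78.]), 'yaw': 86.3, 'z': array([10.4, 14.7, 18.3]), 'n': 502}
meter {'c': array([ 272.3, -305.8]), 'size': array([ 85.2, 182.5]), 'yaw': 104.5, 'z': array([24.6, 38.3, 50.3]), 'n': 3250}
purp2 {'c': array([ 338.9, -111.3]), 'size': array([32.6, 74.9]), 'yaw': 147.9, 'z': array([10.7, 14.6, 18. ]), 'n': 492}
[0.1968994  0.10638342 0.28472832]
[ 0.68628688 -0.60291733  0.1687054 ]
[0.50121067 0.02702148 0.00541423]
[0.43567573 0.0246484  0.06044486]
```

View pics/crop.png

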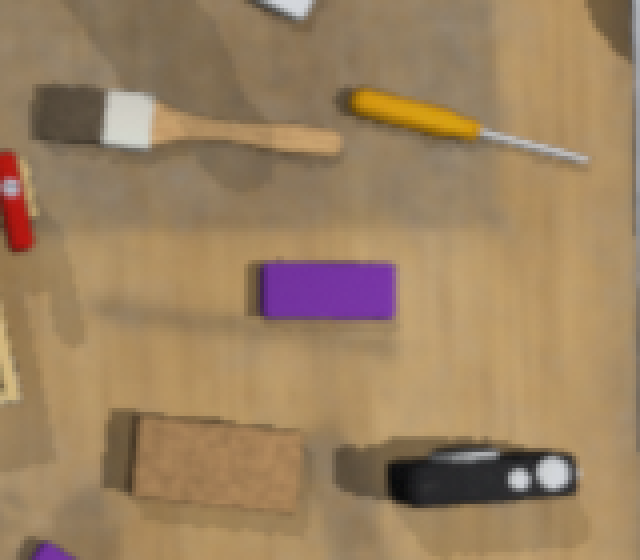

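The crop confirms the cork block (crop 218,465), the brush with its neck near (220,130), and the yellow-handled screwdriver (415,113). Next I refine the case, button and bottle.

Run:
```python
from h import *
d=np.load("top0.npz"); F=d["frame"]; P=d["P"]; H=cv2.cvtColor(F,cv2.COLOR_RGB2HSV); h,s,v=[H[...,i] for i in range(3)]
m=roi(250,364,175,300)&(P[...,2]>.052)&(P[...,2]<.064)
q=P[m][:,:2]*1000
best=None
for a in np.arange(8,15,.25):
    t=np.radians(a); X=np.array([np.cos(t),np.sin(t)]); Y=np.array([-X[1],X[0]])
    x=q@X; y=q@Y
    # sharpness: histogram of +y wall and x walls
    e=np.sum(np.histogram(x,np.arange(x.min(),x.max(),2))[0].astype(float)**2)+np.sum(np.histogram(y,np.arange(y.min(),y.max(),2))[0].astype(float)**2)
    if best is None or e>best[0]: best=(e,a,X,Y)
_,a,X,Y=best; x=q@X; y=q@Y
print("yaw",a)
# inner floor / opening: pixels inside with z<.03
xc=(np.percentile(x,.5)+np.percentile(x,99.5))/2; print("xext",np.percentile(x,[.3,99.7]),"y max",np.percentile(y,[99.7]))
sel=np.abs(x-xc)>30
print("y ext away from block",np.percentile(y[sel],[.5,99.5]))
yc=np.mean(np.percentile(y[sel],[.5,99.5]))
yi=y[(np.abs(x-xc)<90)]; print("inner y",yi[yi>yc].min(),yi[yi<yc].max()); xi=x[np.abs(y-yc)<65]; print("inner x",xi[xi>xc].min(),xi[xi<xc].max())
C=xc*X+yc*Y; print("case",C,"pivot",C-104.5*Y)
def cc(p): p=np.array(p)-C; return p@X,p@Y
print("wax",cc([582.3,37.2]),"button",cc([562.3,-99.9]))
b=roi(350,410,110,175)
for lo,hi in((.21,.25),(.15,.19),(.05,.12)):
    p=P[b&(P[...,2]>lo)&(P[...,2]<hi)]*1000; print("bottle",lo,p.mean(0),p.min(0),p.max(0))
g=roi(358,442,195,225)&(P[...,2]>.004); p=P[g][:,:2]*1000
r=rect(P,roi(400,440,195,225),.004,.03);print("handle",r['c'],r['size'],r['yaw'])
# neck position along brush axis
t=np.radians(-97.7); A=np.array([np.cos(t),np.sin(t)]); B=np.array([-A[1],A[0]]); s_=p@A; w=p@B
for k in np.arange(s_.min(),s_.max(),10):
    z=w[(s_>=k)&(s_<k+10)]; print(round(k-s_.min()),np.round([z.min(),z.max(),(z.min()+z.max())/2],1), end="; ")
print(s_.min(),s_.max())
```

```text
yaw 11.0
xext [429.2976388 651.9598953] y max [-11.39225124]
y ext away from block [-188.21490777  -11.53306345]
inner y -19.654545402237666 -180.03598887921117
inner x 643.6196142461365 437.3948225419527
case [549.71527898   5.11052933] pivot [569.654819   -97.46951134]
wax (np.float64(38.10900757675874), np.float64(25.282438828582347)) button (np.float64(-7.683449358318832), np.float64(-105.4824681145615))
bottle 0.21 [ 733.62206419 -134.16366308  227.00440293] [ 714.2290997  -155.02125895  210.33914055] [ 757.38752601 -113.4051203   233.05283463]
bottle 0.15 [ 721.8021013  -129.32921823  168.49317057] [ 705.62995227 -165.11490137  150.10194048] [ 758.56288606 -103.36389682  189.74950356]
bottle 0.05 [ 714.05992799 -125.27650042   86.98650373] [ 704.15996147 -163.91542615   50.00693906] [ 747.19234211 -101.81915144  119.79584987]
handle [ 607.3 -244.1] [24.8 90. ] 81.6
0 [477.9 477.9 477.9]; Traceback (most recent call last):
  File "<stdin>", line 31, in <module>
    return umr_minimum(a, axis, None, out, keepdims, initial, where)
ValueError: zero-size array to reduction operation minimum which has no identity
```

Emit:
send_rows:
  rows:
    - {"roll":-7.0,"jaw":-1}
    - {"roll":-7.0}
    - {"roll":-7.0}
    - {"roll":-7.0}
    - {"roll":-7.0}
    - {"roll":-7.0}
    - {"roll":-7.0}
    - {"roll":-7.0}
    - {"roll":-7.0}
    - {"roll":-4.0}
    - {}
  force: 30

```text
invalid input at $.rows[0]: expected keys dx, dy, dz, roll, jaw
```

Emit:
send_rows:
  rows:
    - {"dx":28.3,"dy":18.8}
    - {"dx":28.3,"dy":18.8}
    - {"dx":28.3,"dy":18.8}
    - {"dx":28.3,"dy":18.8}
    - {"dx":28.3,"dy":18.8}
    - {"dx":28.3,"dy":18.8}
    - {"dx":28.3,"dy":18.8}
    - {"dx":28.3,"dy":18.8}
    - {"dx":28.3,"dy":18.8}
    - {"dx":28.3,"dy":18.8}
    - {"dx":28.3,"dy":18.8}
    - {"dx":28.3,"dy":18.8}

```text
invalid input at $.rows[0]: expected keys dx, dy, dz, roll, jaw
```

Emit:
send_rows:
  rows:
    - {"dx":0,"dy":0,"dz":0,"roll":-7,"jaw":-1}
    - {"dx":0,"dy":0,"dz":0,"roll":-7,"jaw":-1}
    - {"dx":0,"dy":0,"dz":0,"roll":-7,"jaw":-1}
    - {"dx":0,"dy":0,"dz":0,"roll":-7,"jaw":-1}
    - {"dx":0,"dy":0,"dz":0,"roll":-7,"jaw":-1}
    - {"dx":0,"dy":0,"dz":0,"roll":-7,"jaw":-1}
    - {"dx":0,"dy":0,"dz":0,"roll":-7,"jaw":-1}
    - {"dx":0,"dy":0,"dz":0,"roll":-7,"jaw":-1}
    - {"dx":0,"dy":0,"dz":0,"roll":-7,"jaw":-1}
    - {"dx":0,"dy":0,"dz":0,"roll":-4,"jaw":-1}
  force: 30

```text
time_s: 0.93
ee_pos: [0.1587, -0.5264, 0.2051]
eef_rot: [-3.141, -0.001, 1.469]
force: [0.1, -0.9, 0.7]
grip_width: 0.0943
grip_force: 0.0
```

Emit:
send_rows:
  rows:
    - {"dx":28.3,"dy":18.8,"dz":0,"roll":0,"jaw":-1}
    - {"dx":28.3,"dy":18.8,"dz":0,"roll":0,"jaw":-1}
    - {"dx":28.3,"dy":18.8,"dz":0,"roll":0,"jaw":-1}
    - {"dx":28.3,"dy":18.8,"dz":0,"roll":0,"jaw":-1}
    - {"dx":28.3,"dy":18.8,"dz":0,"roll":0,"jaw":-1}
    - {"dx":28.3,"dy":18.8,"dz":0,"roll":0,"jaw":-1}
    - {"dx":28.3,"dy":18.8,"dz":0,"roll":0,"jaw":-1}
    - {"dx":28.3,"dy":18.8,"dz":0,"roll":0,"jaw":-1}
    - {"dx":28.3,"dy":18.8,"dz":0,"roll":0,"jaw":-1}
    - {"dx":28.3,"dy":18.8,"dz":0,"roll":0,"jaw":-1}
    - {"dx":28.3,"dy":18.8,"dz":0,"roll":0,"jaw":-1}
    - {"dx":28.3,"dy":18.8,"dz":0,"roll":0,"jaw":-1}

```text
time_s: 1.93
ee_pos: [0.4205, -0.2119, 0.2054]
eef_rot: [-3.141, -0.0, 1.462]
force: [0.4, 0.3, 0.8]
grip_width: 0.0942
grip_force: 0.0
```

Emit:
send_rows:
  rows:
    - {"dx":-1,"dy":0,"dz":40,"roll":0,"jaw":-1}
    - {"dx":0,"dy":0,"dz":40,"roll":0,"jaw":-1}
    - {"dx":0,"dy":0,"dz":40,"roll":0,"jaw":-1}
    - {"dx":0,"dy":0,"dz":40,"roll":0,"jaw":-1}
    - {"dx":0,"dy":0,"dz":25,"roll":0,"jaw":-1}
    - {"dx":0,"dy":0,"dz":14,"roll":0,"jaw":-1}
    - {"dx":0,"dy":0,"dz":0,"roll":0,"jaw":0.5}
    - {"dx":0,"dy":0,"dz":0,"roll":0,"jaw":0.5}
    - {"dx":0,"dy":0,"dz":0,"roll":0,"jaw":0.5}
    - {"dx":0,"dy":0,"dz":0,"roll":0,"jaw":0.5}
    - {"dx":0,"dy":0,"dz":0,"roll":0,"jaw":0.5}
    - {"dx":0,"dy":0,"dz":0,"roll":0,"jaw":0.5}

```text
time_s: 2.93
ee_pos: [0.4201, -0.2147, 0.0073]
eef_rot: [3.14, 0.001, 1.462]
force: [0.4, -0.2, 0.3]
grip_width: 0.0575
grip_force: 0.0
```

Emit:
send_rows:
  rows:
    - {"dx":0,"dy":0,"dz":0,"roll":0,"jaw":0.5}
    - {"dx":0,"dy":0,"dz":0,"roll":0,"jaw":0.5}
    - {"dx":0,"dy":0,"dz":0,"roll":0,"jaw":0.5}
    - {"dx":0,"dy":0,"dz":0,"roll":0,"jaw":0.5}

```text
time_s: 3.27
ee_pos: [0.4199, -0.2145, 0.0068]
eef_rot: [3.141, 0.0, 1.462]
force: [-1.7, 0.6, 5.6]
grip_width: 0.0458
grip_force: 30.0
```

Emit:
send_rows:
  rows:
    - {"dx":0,"dy":0,"dz":-30,"roll":0,"jaw":0.5}
    - {"dx":0,"dy":0,"dz":-40,"roll":0,"jaw":0.5}
    - {"dx":0,"dy":0,"dz":-40,"roll":0,"jaw":0.5}
    - {"dx":0,"dy":0,"dz":0,"roll":-6,"jaw":0.5}
    - {"dx":0,"dy":0,"dz":0,"roll":-6,"jaw":0.5}
    - {"dx":0,"dy":0,"dz":0,"roll":-5.2,"jaw":0.5}
    - {"dx":31.8,"dy":20.4,"dz":0,"roll":0,"jaw":0.5}
    - {"dx":31.8,"dy":20.4,"dz":0,"roll":0,"jaw":0.5}
    - {"dx":31.8,"dy":20.4,"dz":0,"roll":0,"jaw":0.5}
    - {"dx":31.8,"dy":20.4,"dz":0,"roll":0,"jaw":0.5}
    - {"dx":31.8,"dy":20.4,"dz":0,"roll":0,"jaw":0.5}
    - {"dx":31.8,"dy":20.4,"dz":0,"roll":0,"jaw":0.5}

```text
time_s: 4.27
ee_pos: [0.5038, -0.0019, 0.1164]
eef_rot: [-3.141, -0.0, 1.762]
force: [1.2, -1.1, -0.2]
grip_width: 0.0455
grip_force: 30.0
```

Emit:
send_rows:
  rows:
    - {"dx":0,"dy":0,"dz":40,"roll":0,"jaw":0.5}
    - {"dx":0,"dy":0,"dz":35,"roll":0,"jaw":0.5}
    - {"dx":0,"dy":0,"dz":18,"roll":0,"jaw":0.5}
    - {"dx":0,"dy":0,"dz":9,"roll":0,"jaw":0.5}
    - {"dx":0,"dy":0,"dz":0,"roll":0,"jaw":0.5}
    - {"dx":0,"dy":0,"dz":0,"roll":0,"jaw":-0.25}
    - {"dx":0,"dy":0,"dz":0,"roll":0,"jaw":-0.25}
    - {"dx":0,"dy":0,"dz":0,"roll":0,"jaw":-0.25}
    - {"dx":0,"dy":0,"dz":0,"roll":0,"jaw":-0.25}

```text
time_s: 5.02
ee_pos: [0.5039, -0.0039, 0.0151]
eef_rot: [3.14, 0.0, 1.762]
force: [0.2, -0.4, -0.8]
grip_width: 0.0585
grip_force: 0.0
```

Emit:
send_rows:
  rows:
    - {"dx":0,"dy":0,"dz":-25,"roll":0,"jaw":-0.25}
    - {"dx":0,"dy":0,"dz":-40,"roll":0,"jaw":-0.25}
    - {"dx":0,"dy":0,"dz":-40,"roll":0,"jaw":-0.25}
    - {"dx":0,"dy":0,"dz":-20,"roll":0,"jaw":-0.25}
    - {"dx":0,"dy":0,"dz":0,"roll":0,"jaw":-0.25}

```text
time_s: 5.43
ee_pos: [0.5056, -0.004, 0.1446]
eef_rot: [3.134, 0.002, 1.762]
force: [-0.5, -0.2, 0.6]
grip_width: 0.0586
grip_force: 0.0
```

Run:
```python
from h import *
print(get_obs()["ee_pos"])
for n in ("wrist","side"):
    c=cam(n); cv2.imwrite(f"pics/{n}1.png",c["frame"][...,::-1])
```

```text
[ 0.50560013 -0.00400024  0.14461794]
```

View pics/wrist1.png

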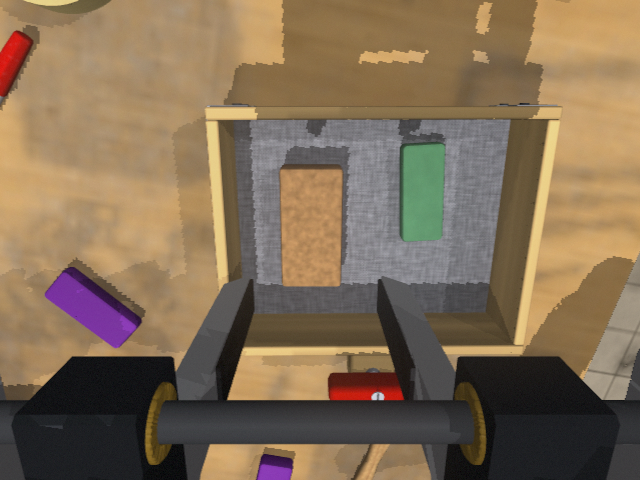

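The wrist view shows the cork block (311,225) flat on the felt beside the green bar (422,190), with a clear gap. Next is the tray.

Emit:
send_rows:
  rows:
    - {"dx":0,"dy":0,"dz":-10,"roll":-6.9,"jaw":-0.1}
    - {"dx":0,"dy":0,"dz":-10,"roll":-6.9,"jaw":-0.1}
    - {"dx":0,"dy":0,"dz":-10,"roll":-6.9,"jaw":-0.1}
    - {"dx":0,"dy":0,"dz":0,"roll":-6.9,"jaw":-0.1}
    - {"dx":0,"dy":0,"dz":0,"roll":-6.9,"jaw":-0.1}
    - {"dx":0,"dy":0,"dz":0,"roll":-6.9,"jaw":-0.1}
    - {"dx":0,"dy":0,"dz":0,"roll":-6.9,"jaw":-0.1}
    - {"dx":0,"dy":0,"dz":0,"roll":-6.9,"jaw":-0.1}
    - {"dx":0,"dy":0,"dz":0,"roll":-6.9,"jaw":-0.1}
    - {"dx":0,"dy":0,"dz":0,"roll":-6.9,"jaw":-0.1}

```text
time_s: 6.37
ee_pos: [0.5029, -0.0038, 0.1678]
eef_rot: [-3.141, -0.003, 2.973]
force: [-0.2, -0.0, -0.1]
grip_width: 0.0514
grip_force: 0.0
```

Emit:
send_rows:
  rows:
    - {"dx":-1.9,"dy":34.5,"dz":0,"roll":0,"jaw":-0.1}
    - {"dx":-1.9,"dy":34.5,"dz":0,"roll":0,"jaw":-0.1}
    - {"dx":-1.9,"dy":34.5,"dz":0,"roll":0,"jaw":-0.1}
    - {"dx":-1.9,"dy":34.5,"dz":0,"roll":0,"jaw":-0.1}
    - {"dx":-1.9,"dy":34.5,"dz":0,"roll":0,"jaw":-0.1}
    - {"dx":-1.9,"dy":34.5,"dz":0,"roll":0,"jaw":-0.1}
    - {"dx":-1.9,"dy":34.5,"dz":0,"roll":0,"jaw":-0.1}
    - {"dx":-1.9,"dy":34.5,"dz":0,"roll":0,"jaw":-0.1}
    - {"dx":-1.9,"dy":34.5,"dz":0,"roll":0,"jaw":-0.1}
    - {"dx":0,"dy":0,"dz":0,"roll":0,"jaw":-0.1}

```text
time_s: 7.2
ee_pos: [0.5738, 0.3036, 0.1666]
eef_rot: [-3.141, -0.003, 2.97]
force: [0.3, -0.4, -1.0]
grip_width: 0.0519
grip_force: 0.0
```

Run:
```python
from h import *
o=get_obs(); print(o["ee_pos"],o["eef_rot"],o["qpos"])
c=cam("top"); P=cloud(c); F=c["frame"]; v=F.max(2)
for n in ("wrist","side"):
    c=cam(n); P=cloud(c); F=c["frame"]; v=F.max(2)
    m=(P[...,0]>.5)&(P[...,0]<.66)&(P[...,1]>.2)&(P[...,1]<.4)
    try:
        r=rect(P,m&(v<70),.036,.06); r.pop("l"); print(n,"bar",r)
    except Exception as e: print(e)
    m=(P[...,0]>.42)&(P[...,0]<.72)&(P[...,1]>.17)&(P[...,1]<.44)
    r=rect(P,m&(v>120),.017,.028); r.pop("l"); print(n,"rim",r)
```

```text
[0.57376818 0.30361876 0.16659414] [-3.14061744e+00 -2.78047766e-03  2.97029068e+00] [ 4.29975018e-01  5.54648554e-01  1.25257001e+00  7.90186166e-04
  1.33721866e+00 -9.69704685e-01]
wrist bar {'c': array([574.2, 297. ]), 'size': array([ 11.3, 114.6]), 'yaw': 170.0, 'z': array([41.7, 44. , 45.3]), 'n': 2091}
wrist rim {'c': array([565.5, 298.5]), 'size': array([173. , 199.9]), 'yaw': 170.0, 'z': array([20.4, 22.8, 24. ]), 'n': 8412}
side bar {'c': array([573. , 301.4]), 'size': array([ 10.8, 113.2]), 'yaw': 169.7, 'z': array([38.5, 43.4, 45.6]), 'n': 512}
side rim {'c': array([574.5, 298.7]), 'size': array([175.3, 220.3]), 'yaw': 170.1, 'z': array([19.3, 22.7, 24.5]), 'n': 3423}
```

Emit:
send_rows:
  rows:
    - {"dx":0,"dy":0,"dz":30,"roll":0,"jaw":-0.1}
    - {"dx":0,"dy":0,"dz":40,"roll":0,"jaw":-0.1}
    - {"dx":0,"dy":0,"dz":40,"roll":0,"jaw":-0.1}
    - {"dx":0,"dy":0,"dz":0,"roll":0,"jaw":-0.1}

```text
time_s: 7.68
ee_pos: [0.5708, 0.2959, 0.0514]
eef_rot: [-3.135, -0.01, 2.965]
force: [-0.4, -0.4, -1.6]
grip_width: 0.0517
grip_force: 0.0
```

Emit:
send_rows:
  rows:
    - {"dx":0,"dy":0,"dz":0,"roll":0,"jaw":-0.1}
    - {"dx":0,"dy":0,"dz":15,"roll":0,"jaw":-0.1}
    - {"dx":0,"dy":0,"dz":15,"roll":0,"jaw":-0.1}
    - {"dx":0,"dy":0,"dz":0,"roll":0,"jaw":-0.1}
    - {"dx":0,"dy":0,"dz":0,"roll":0,"jaw":-0.1}

```text
time_s: 8.1
ee_pos: [0.5753, 0.2989, 0.0318]
eef_rot: [3.14, 0.002, 2.966]
force: [0.1, -0.8, 0.3]
grip_width: 0.0512
grip_force: 0.0
```

Emit:
send_rows:
  rows:
    - {"dx":0,"dy":0,"dz":11,"roll":0,"jaw":-0.1}
    - {"dx":0,"dy":0,"dz":0,"roll":0,"jaw":0.9}
    - {"dx":0,"dy":0,"dz":0,"roll":0,"jaw":0.9}
    - {"dx":0,"dy":0,"dz":0,"roll":0,"jaw":0.9}
    - {"dx":0,"dy":0,"dz":0,"roll":0,"jaw":0.9}
    - {"dx":0,"dy":0,"dz":0,"roll":0,"jaw":0.9}
    - {"dx":0,"dy":0,"dz":0,"roll":0,"jaw":0.9}
    - {"dx":0,"dy":0,"dz":0,"roll":0,"jaw":0.9}
    - {"dx":0,"dy":0,"dz":0,"roll":0,"jaw":0.9}
    - {"dx":0,"dy":0,"dz":0,"roll":0,"jaw":0.9}
    - {"dx":0,"dy":0,"dz":0,"roll":0,"jaw":0.9}
  force: 50

```text
time_s: 9.02
ee_pos: [0.5745, 0.2989, 0.0187]
eef_rot: [-3.142, 0.0, 2.967]
force: [0.0, -1.9, 3.4]
grip_width: 0.0116
grip_force: 50.0
```

Emit:
send_rows:
  rows:
    - {"dx":0,"dy":0,"dz":-10,"roll":0,"jaw":0.9}
    - {"dx":0,"dy":0,"dz":-25,"roll":0,"jaw":0.9}
    - {"dx":0,"dy":0,"dz":-30,"roll":0,"jaw":0.9}
    - {"dx":0,"dy":0,"dz":-30,"roll":0,"jaw":0.9}
    - {"dx":0,"dy":0,"dz":-15,"roll":0,"jaw":0.9}
    - {"dx":0,"dy":0,"dz":0,"roll":-4.2,"jaw":0.9}
    - {"dx":0,"dy":0,"dz":0,"roll":-4.2,"jaw":0.9}
    - {"dx":0,"dy":0,"dz":0,"roll":-4.2,"jaw":0.9}
    - {"dx":0,"dy":0,"dz":0,"roll":-4.2,"jaw":0.9}
    - {"dx":0,"dy":0,"dz":0,"roll":-4.2,"jaw":0.9}

```text
time_s: 9.85
ee_pos: [0.5742, 0.299, 0.1286]
eef_rot: [3.141, -0.0, -2.946]
force: [0.3, -0.0, -2.7]
grip_width: 0.0116
grip_force: 50.0
```

Emit:
send_rows:
  rows:
    - {"dx":6.7,"dy":-14,"dz":0,"roll":0,"jaw":0.9}
    - {"dx":6.7,"dy":-26,"dz":0,"roll":0,"jaw":0.9}
    - {"dx":6.7,"dy":-26,"dz":0,"roll":0,"jaw":0.9}
    - {"dx":6.7,"dy":-26,"dz":0,"roll":0,"jaw":0.9}
    - {"dx":6.7,"dy":-26,"dz":0,"roll":0,"jaw":0.9}
    - {"dx":6.7,"dy":-26,"dz":0,"roll":0,"jaw":0.9}
    - {"dx":6.7,"dy":-26,"dz":0,"roll":0,"jaw":0.9}
    - {"dx":6.7,"dy":-26,"dz":0,"roll":0,"jaw":0.9}
    - {"dx":6.7,"dy":-26,"dz":0,"roll":0,"jaw":0.9}
    - {"dx":6.7,"dy":-26,"dz":0,"roll":0,"jaw":0.9}
    - {"dx":6.7,"dy":-22,"dz":0,"roll":0,"jaw":0.9}
    - {"dx":6.7,"dy":-14,"dz":0,"roll":0,"jaw":0.9}

```text
time_s: 10.85
ee_pos: [0.5493, 0.003, 0.1287]
eef_rot: [-3.142, -0.0, -2.951]
force: [0.5, -0.0, -3.1]
grip_width: 0.0112
grip_force: 50.0
```

Emit:
send_rows:
  rows:
    - {"dx":0,"dy":0,"dz":0,"roll":0,"jaw":0.9}
    - {"dx":0,"dy":0,"dz":0,"roll":0,"jaw":0.9}
    - {"dx":0,"dy":0,"dz":0,"roll":0,"jaw":0.9}

```text
time_s: 11.1
ee_pos: [0.5497, 0.0055, 0.1287]
eef_rot: [3.141, 0.0, -2.95]
force: [0.9, 0.5, -3.7]
grip_width: 0.0113
grip_force: 50.0
```

Run:
```python
from h import *
o=get_obs(); print(o["ee_pos"],o["eef_rot"])
for n in ("wrist","side"):
    c=cam(n); P=cloud(c); F=c["frame"]; v=F.max(2).astype(int); s=v-F.min(2)
    m=(P[...,0]>.4)&(P[...,0]<.7)&(P[...,1]>-.2)&(P[...,1]<.2)&(s<40)&(v>110)
    for lo,hi in((.112,.128),):
        try: r=rect(P,m,lo,hi); r.pop("l"); print(n,"rim",r)
        except Exception as e: print(n,e)
    cv2.imwrite(f"pics/{n}2.png",F[...,::-1])
```

```text
[0.54966227 0.00550369 0.12865303] [ 3.14131980e+00  2.02860359e-04 -2.94982717e+00]
wrist rim {'c': array([518.2,  38.1]), 'size': array([ 70.2, 139.5]), 'yaw': 11.2, 'z': array([112.2, 113. , 114. ]), 'n': 30598}
side rim {'c': array([553.5,  -6. ]), 'size': array([131.5, 195.9]), 'yaw': 11.2, 'z': array([112.2, 113.7, 126.4]), 'n': 2931}
```

View pics/side2.png

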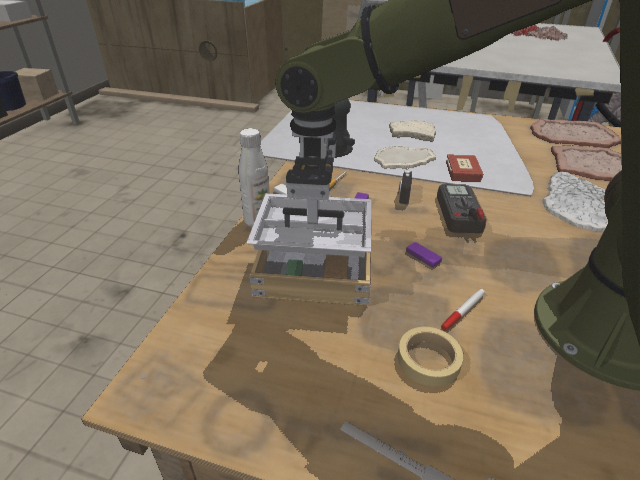

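The tray hangs level over the case (rim around (312,220), aligned with the case rim below). I check the rim's centre and then lower.

Run:
```python
from h import *
for n in ("side","wrist","top"):
    c=cam(n); P=cloud(c); F=c["frame"]; v=F.max(2).astype(int); s=v-F.min(2)
    m=(P[...,0]>.4)&(P[...,0]<.7)&(P[...,1]>-.2)&(P[...,1]<.2)&(s<40)&(v>110)&(P[...,2]>.128)&(P[...,2]<.137)
    q=P[m][:,:2]*1000; t=np.radians(11); X=np.array([np.cos(t),np.sin(t)]); Y=np.array([-X[1],X[0]])
    q=q-[549.7,5.1]; print(n,len(q),np.percentile(q@X,[.5,99.5]),np.percentile(q@Y,[.5,99.5]),P[m][:,2].mean())
```

```text
side 1455 [-106.74589425  110.4404686 ] [-83.74540602  90.56682062] 0.13218390705398556
wrist 29923 [-108.36231201  106.69494222] [-85.30941864  86.72177161] 0.1324694277620145
top 992 [-107.43379838  110.80218978] [-83.27585292  88.76652651] 0.1330215772272517
```

Emit:
send_rows:
  rows:
    - {"dx":1,"dy":-1.5,"dz":0,"roll":0,"jaw":0.9}
    - {"dx":0,"dy":0,"dz":15,"roll":0,"jaw":0.9}
    - {"dx":0,"dy":0,"dz":15,"roll":0,"jaw":0.9}
    - {"dx":0,"dy":0,"dz":10,"roll":0,"jaw":0.9}
    - {"dx":0,"dy":0,"dz":8,"roll":0,"jaw":0.9}
    - {"dx":0,"dy":0,"dz":8,"roll":0,"jaw":0.9}
    - {"dx":0,"dy":0,"dz":5,"roll":0,"jaw":0.9}
    - {"dx":0,"dy":0,"dz":4,"roll":0,"jaw":0.9}
    - {"dx":0,"dy":0,"dz":3,"roll":0,"jaw":0.9}
    - {"dx":0,"dy":0,"dz":0,"roll":0,"jaw":0.9}

```text
time_s: 12.18
ee_pos: [0.5488, 0.0032, 0.0601]
eef_rot: [3.142, -0.0, -2.95]
force: [-0.4, 0.1, -3.5]
grip_width: 0.0115
grip_force: 50.0
```

Emit:
send_rows:
  rows:
    - {"dx":0,"dy":0,"dz":1.5,"roll":0,"jaw":0.9}
    - {"dx":0,"dy":0,"dz":1.5,"roll":0,"jaw":0.9}
    - {"dx":0,"dy":0,"dz":0,"roll":0,"jaw":0.9}

```text
time_s: 12.43
ee_pos: [0.5489, 0.0032, 0.0574]
eef_rot: [3.142, 0.0, -2.95]
force: [0.9, -0.1, -3.6]
grip_width: 0.0118
grip_force: 50.0
```

Nearly seated with no side load; release, lift and check.

Emit:
send_rows:
  rows:
    - {"dx":0,"dy":0,"dz":0.5,"roll":0,"jaw":0.9}
    - {"dx":0,"dy":0,"dz":0,"roll":0,"jaw":0.2}
    - {"dx":0,"dy":0,"dz":0,"roll":0,"jaw":0.2}
    - {"dx":0,"dy":0,"dz":0,"roll":0,"jaw":0.2}
    - {"dx":0,"dy":0,"dz":0,"roll":0,"jaw":0.2}
    - {"dx":0,"dy":0,"dz":-20,"roll":0,"jaw":0.2}
    - {"dx":0,"dy":0,"dz":-35,"roll":0,"jaw":0.2}
    - {"dx":0,"dy":0,"dz":-40,"roll":0,"jaw":0.2}
    - {"dx":0,"dy":0,"dz":-30,"roll":0,"jaw":0.2}
    - {"dx":0,"dy":0,"dz":0,"roll":0,"jaw":0.2}
    - {"dx":0,"dy":0,"dz":0,"roll":0,"jaw":0.2}

```text
time_s: 13.35
ee_pos: [0.5495, 0.0032, 0.1835]
eef_rot: [-3.141, 0.003, -2.95]
force: [-0.1, -0.3, -0.5]
grip_width: 0.0374
grip_force: 0.0
```

Run:
```python
from h import *
o=get_obs(); print(o["ee_pos"])
for n in ("side","wrist","top"):
    c=cam(n); P=cloud(c); F=c["frame"]; v=F.max(2).astype(int); s=v-F.min(2)
    m=(P[...,0]>.4)&(P[...,0]<.7)&(P[...,1]>-.2)&(P[...,1]<.2)&(s<40)&(v>110)&(P[...,2]>.056)&(P[...,2]<.066)
    A=P[m]*1000; q=A[:,:2]; t=np.radians(11); X=np.array([np.cos(t),np.sin(t)]); Y=np.array([-X[1],X[0]])
    q=q-[549.7,5.1]; x=q@X;y=q@Y
    pl=np.linalg.lstsq(np.c_[x,y,x*0+1],A[:,2],rcond=None)[0]
    print(n,len(q),np.percentile(x,[.5,99.5]),np.percentile(y,[.5,99.5]),pl)
# brush and driver again
    if n=="wrist": cv2.imwrite("pics/w3.png",F[...,::-1])
```

```text
[0.54949081 0.00315705 0.1834513 ]
side 1725 [-109.14950312  110.39896623] [-98.41724056  89.30406851] [-4.72394092e-04  3.05013821e-03  5.99255339e+01]
wrist 13820 [-109.57209703  107.85616224] [-88.6965339   84.74458998] [-5.13978020e-05 -3.03182108e-04  6.03918842e+01]
top 710 [-110.16010009  111.07190878] [-86.95214585  87.42379043] [-1.97605372e-04 -2.61228577e-03  6.08796713e+01]
```

View pics/w3.png

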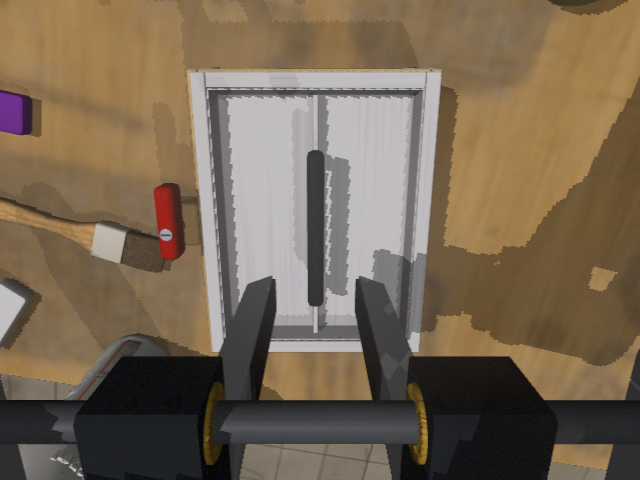

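Tray seated: rim top is at 60.4 mm and level, centred within about 1 mm (wrist view: tray (315,210), bar centred, button (168,220)). Now the brush.

Emit:
send_rows:
  rows:
    - {"dx":0,"dy":0,"dz":0,"roll":6.8,"jaw":0.1}
    - {"dx":0,"dy":0,"dz":0,"roll":6.8,"jaw":0.1}
    - {"dx":0,"dy":0,"dz":0,"roll":6.8,"jaw":0.1}
    - {"dx":0,"dy":0,"dz":0,"roll":6.8,"jaw":0.1}
    - {"dx":0,"dy":0,"dz":0,"roll":6.8,"jaw":0.1}
    - {"dx":0,"dy":0,"dz":0,"roll":6.8,"jaw":0.1}
    - {"dx":0,"dy":0,"dz":0,"roll":6.8,"jaw":0.1}
    - {"dx":0,"dy":0,"dz":0,"roll":6.8,"jaw":0.1}
    - {"dx":0,"dy":0,"dz":0,"roll":6.8,"jaw":0.1}
    - {"dx":0,"dy":0,"dz":0,"roll":6.8,"jaw":0.1}
    - {"dx":0,"dy":0,"dz":0,"roll":6.8,"jaw":0.1}
    - {"dx":0,"dy":0,"dz":0,"roll":6.8,"jaw":0.1}

```text
time_s: 14.5
ee_pos: [0.5484, 0.0032, 0.1804]
eef_rot: [-3.139, -0.001, 1.903]
force: [0.0, -0.2, 0.4]
grip_width: 0.0424
grip_force: 0.0
```

Emit:
send_rows:
  rows:
    - {"dx":0,"dy":0,"dz":0,"roll":6.8,"jaw":0.1}
    - {"dx":0,"dy":0,"dz":0,"roll":6.8,"jaw":0.1}
    - {"dx":0,"dy":0,"dz":0,"roll":6.8,"jaw":0.1}
    - {"dx":0,"dy":0,"dz":0,"roll":6.8,"jaw":0.1}
    - {"dx":-26,"dy":11,"dz":0,"roll":0,"jaw":0.1}
    - {"dx":-26,"dy":11,"dz":0,"roll":0,"jaw":0.1}
    - {"dx":-26,"dy":11,"dz":0,"roll":0,"jaw":0.1}
    - {"dx":-26,"dy":11,"dz":0,"roll":0,"jaw":0.1}
    - {"dx":-26,"dy":11,"dz":0,"roll":0,"jaw":0.1}
    - {"dx":-26,"dy":11,"dz":0,"roll":0,"jaw":0.1}
    - {"dx":-26,"dy":11,"dz":0,"roll":0,"jaw":0.1}
    - {"dx":-26,"dy":11,"dz":0,"roll":0,"jaw":0.1}

```text
time_s: 15.5
ee_pos: [0.6075, -0.2161, 0.1802]
eef_rot: [-3.139, -0.001, 1.434]
force: [0.7, 0.5, 0.9]
grip_width: 0.0421
grip_force: 0.0
```

Emit:
send_rows:
  rows:
    - {"dx":0,"dy":0,"dz":30,"roll":0,"jaw":0.1}
    - {"dx":0,"dy":0,"dz":30,"roll":0,"jaw":0.1}
    - {"dx":0,"dy":0,"dz":0,"roll":0,"jaw":0.1}
    - {"dx":0,"dy":0,"dz":0,"roll":0,"jaw":0.1}
    - {"dx":0,"dy":0,"dz":0,"roll":0,"jaw":0.1}

```text
time_s: 15.92
ee_pos: [0.6082, -0.2148, 0.1231]
eef_rot: [3.141, 0.0, 1.435]
force: [0.0, -0.2, 0.0]
grip_width: 0.0424
grip_force: 0.0
```

Run:
```python
from h import *
o=get_obs(); print(o["ee_pos"],o["eef_rot"])
c=cam("wrist"); P=cloud(c); F=c["frame"]
cv2.imwrite("pics/w4.png",F[...,::-1])
for n in ("side","wrist"):
    c=cam(n); P=cloud(c); F=c["frame"]
    m=(P[...,0]>.57)&(P[...,0]<.65)&(P[...,1]>-.32)&(P[...,1]<-.1)&(P[...,2]>.006)&(P[...,2]<.02)
    q=P[m][:,:2]*1000; print(n,len(q))
    for y in range(-310,-100,10):
        z=q[(q[:,1]>=y)&(q[:,1]<y+10),0]
        if len(z)>2: print(y+5,np.round([z.min(),z.max(),(z.min()+z.max())/2],1),end="; ")
    print(q[:,1].min(),q[:,1].max())
```

```text
[ 0.60819489 -0.21476003  0.12311572] [3.14079130e+00 1.89040426e-04 1.43460954e+00]
side 256
-305 [614.4 630.3 622.4]; -295 [599.7 629.5 614.6]; -285 [592.2 608.8 600.5]; -275 [592.8 606.1 599.4]; -265 [593.8 608.2 601. ]; -255 [594.7 609.8 602.2]; -245 [596.1 612.1 604.1]; -235 [598.2 612.8 605.5]; -225 [600.9 612.8 606.8]; -215 [602.8 612.2 607.5]; -205 [607.7 612.7 610.2]; -185 [620.4 625.7 623.1]; -175 [617.2 627.7 622.5]; -165 [613.  629.3 621.1]; -155 [605.7 630.7 618.2]; -145 [604.2 633.9 619. ]; -135 [613.5 625.1 619.3]; -319.9470096572093 -135.71985713258402
wrist 7723
-305 [613.4 631.3 622.3]; -295 [595.4 629.3 612.4]; -285 [592.1 608.2 600.1]; -275 [592.5 610.4 601.5]; -265 [593.2 611.6 602.4]; -255 [594.5 612.  603.3]; -245 [596.8 612.3 604.5]; -235 [599.1 612.6 605.9]; -225 [600.5 614.6 607.6]; -215 [601.2 616.7 609. ]; -205 [601.4 619.4 610.4]; -195 [599.2 625.2 612.2]; -185 [596.6 628.4 612.5]; -175 [596.9 629.6 613.2]; -165 [597.8 631.  614.4]; -155 [599.4 632.2 615.8]; -145 [601.1 633.4 617.2]; -135 [601.7 634.7 618.2]; -125 [602.6 634.4 618.5]; -319.98763868065316 -121.8506353235086
```

View pics/w4.png

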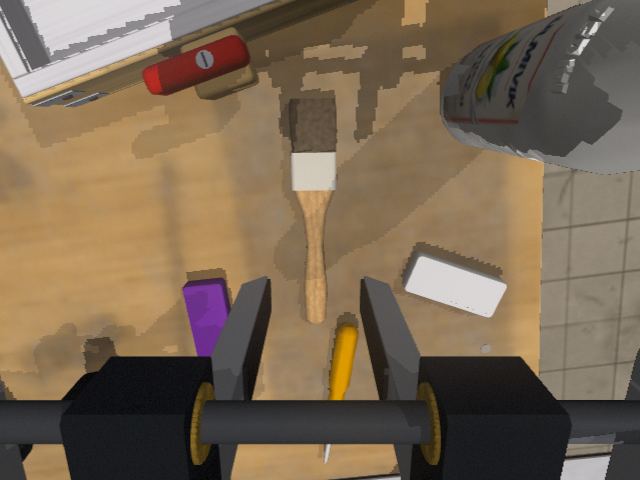

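Wrist view shows the brush neck (315,245) centred under the fingers, aligned with the tool; the bottle at right (545,90) is clear. Descend and grasp.

Emit:
send_rows:
  rows:
    - {"dx":0,"dy":0.8,"dz":35,"roll":-1,"jaw":0.1}
    - {"dx":0,"dy":0,"dz":35,"roll":0,"jaw":0.1}
    - {"dx":0,"dy":0,"dz":25,"roll":0,"jaw":0.1}
    - {"dx":0,"dy":0,"dz":14,"roll":0,"jaw":0.1}
    - {"dx":0,"dy":0,"dz":8,"roll":0,"jaw":0.1}
    - {"dx":0,"dy":0,"dz":0,"roll":0,"jaw":0.1}
    - {"dx":0,"dy":0,"dz":0,"roll":0,"jaw":0.1}
  force: 25

```text
time_s: 16.65
ee_pos: [0.6093, -0.2152, 0.0065]
eef_rot: [3.14, 0.001, 1.452]
force: [0.3, 0.7, 1.4]
grip_width: 0.0426
grip_force: 0.0
```

Emit:
send_rows:
  rows:
    - {"dx":0,"dy":0,"dz":3.5,"roll":0,"jaw":0.1}
    - {"dx":0,"dy":0,"dz":0,"roll":0,"jaw":0.9}
    - {"dx":0,"dy":0,"dz":0,"roll":0,"jaw":0.9}
    - {"dx":0,"dy":0,"dz":0,"roll":0,"jaw":0.9}
    - {"dx":0,"dy":0,"dz":0,"roll":0,"jaw":0.9}
    - {"dx":0,"dy":0,"dz":0,"roll":0,"jaw":0.9}
    - {"dx":0,"dy":0,"dz":0,"roll":0,"jaw":0.9}
    - {"dx":0,"dy":0,"dz":0,"roll":0,"jaw":0.9}
    - {"dx":0,"dy":0,"dz":0,"roll":0,"jaw":0.9}
    - {"dx":0,"dy":0,"dz":0,"roll":0,"jaw":0.9}

```text
time_s: 17.48
ee_pos: [0.6087, -0.215, 0.0018]
eef_rot: [3.141, 0.0, 1.452]
force: [-0.9, 0.9, 3.9]
grip_width: 0.0152
grip_force: 24.7
```

Emit:
send_rows:
  rows:
    - {"dx":0,"dy":0,"dz":-20,"roll":0,"jaw":0.9}
    - {"dx":0,"dy":0,"dz":-35,"roll":0,"jaw":0.9}
    - {"dx":0,"dy":0,"dz":-35,"roll":0,"jaw":0.9}
    - {"dx":0,"dy":0,"dz":-35,"roll":0,"jaw":0.9}
    - {"dx":0,"dy":0,"dz":-10,"roll":0,"jaw":0.9}
    - {"dx":0,"dy":0,"dz":0,"roll":0,"jaw":0.9}

```text
time_s: 17.98
ee_pos: [0.6096, -0.2154, 0.1395]
eef_rot: [3.137, 0.001, 1.452]
force: [0.8, 0.5, 0.5]
grip_width: 0.0157
grip_force: 24.7
```

Emit:
send_rows:
  rows:
    - {"dx":24.3,"dy":-10.5,"dz":0,"roll":0,"jaw":0.9}
    - {"dx":24.3,"dy":-10.5,"dz":0,"roll":0,"jaw":0.9}
    - {"dx":24.3,"dy":-10.5,"dz":0,"roll":0,"jaw":0.9}
    - {"dx":24.3,"dy":-10.5,"dz":0,"roll":0,"jaw":0.9}
    - {"dx":24.3,"dy":-10.5,"dz":0,"roll":0,"jaw":0.9}
    - {"dx":24.3,"dy":-10.5,"dz":0,"roll":0,"jaw":0.9}
    - {"dx":24.3,"dy":-10.5,"dz":0,"roll":0,"jaw":0.9}
    - {"dx":24.3,"dy":-10.5,"dz":0,"roll":0,"jaw":0.9}
    - {"dx":24.3,"dy":-10.5,"dz":0,"roll":0,"jaw":0.9}
    - {"dx":24.3,"dy":-10.5,"dz":0,"roll":0,"jaw":0.9}

```text
time_s: 18.82
ee_pos: [0.5317, 0.0399, 0.1343]
eef_rot: [-3.138, 0.0, 1.452]
force: [1.0, 1.0, -1.2]
grip_width: 0.0154
grip_force: 24.7
```

Emit:
send_rows:
  rows:
    - {"dx":0,"dy":0,"dz":0,"roll":6.5,"jaw":0.9}
    - {"dx":0,"dy":0,"dz":0,"roll":6.5,"jaw":0.9}
    - {"dx":0,"dy":0,"dz":0,"roll":6.5,"jaw":0.9}
    - {"dx":0,"dy":0,"dz":0,"roll":6.5,"jaw":0.9}
    - {"dx":0,"dy":0,"dz":0,"roll":6.5,"jaw":0.9}
    - {"dx":0,"dy":0,"dz":0,"roll":6.5,"jaw":0.9}
    - {"dx":0,"dy":0,"dz":0,"roll":6.5,"jaw":0.9}
    - {"dx":0,"dy":0,"dz":0,"roll":6.5,"jaw":0.9}
    - {"dx":0,"dy":0,"dz":0,"roll":6.5,"jaw":0.9}
    - {"dx":0,"dy":0,"dz":0,"roll":6.5,"jaw":0.9}
    - {"dx":0,"dy":0,"dz":0,"roll":6.5,"jaw":0.9}
    - {"dx":0,"dy":0,"dz":0,"roll":0.7,"jaw":0.9}

```text
time_s: 19.82
ee_pos: [0.5323, 0.0387, 0.1344]
eef_rot: [-3.141, 0.003, 0.186]
force: [0.3, 0.2, -0.0]
grip_width: 0.0155
grip_force: 24.7
```

Emit:
send_rows:
  rows:
    - {"dx":0,"dy":0,"dz":20,"roll":0,"jaw":0.9}
    - {"dx":0,"dy":0,"dz":20,"roll":0,"jaw":0.9}
    - {"dx":0,"dy":0,"dz":0,"roll":0,"jaw":0.9}
    - {"dx":0,"dy":0,"dz":0,"roll":0,"jaw":0.9}

```text
time_s: 20.15
ee_pos: [0.5323, 0.0388, 0.0952]
eef_rot: [-3.141, 0.003, 0.194]
force: [0.2, -0.1, -1.0]
grip_width: 0.0152
grip_force: 24.7
```

Run:
```python
from h import *
o=get_obs(); print(o["ee_pos"],o["eef_rot"])
c=cam("wrist"); P=cloud(c); F=c["frame"]; cv2.imwrite("pics/w5.png",F[...,::-1])
m=(P[...,0]>.4)&(P[...,0]<.66)&(P[...,1]>-.02)&(P[...,1]<.12)&(P[...,2]>.085)&(P[...,2]<.112)
r=rect(P,m,.085,.115); r.pop("l"); print(r)
```

```text
[0.53232846 0.03875976 0.09519221] [-3.1409569   0.00318074  0.19373366]
{'c': array([552. ,  42.7]), 'size': array([ 39.4, 146. ]), 'yaw': 11.7, 'z': array([103.5, 106.4, 108.6]), 'n': 18279}
```

View pics/w5.png

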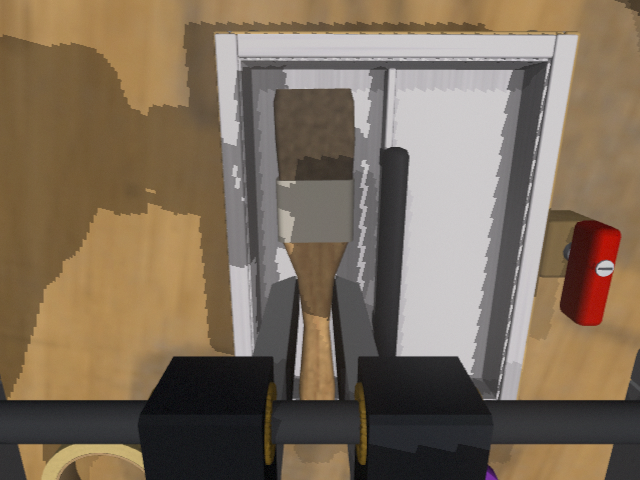

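The brush (315,170) is aligned over the far trough, clear of the web and walls. Lower and release.

Emit:
send_rows:
  rows:
    - {"dx":1,"dy":0,"dz":20,"roll":0,"jaw":0.9}
    - {"dx":0,"dy":0,"dz":15,"roll":0,"jaw":0.9}
    - {"dx":0,"dy":0,"dz":10,"roll":0,"jaw":0.9}
    - {"dx":0,"dy":0,"dz":6,"roll":0,"jaw":0.9}
    - {"dx":0,"dy":0,"dz":0,"roll":0,"jaw":0.9}
    - {"dx":0,"dy":0,"dz":0,"roll":0,"jaw":0.9}
    - {"dx":0,"dy":0,"dz":0,"roll":0,"jaw":0.45}
    - {"dx":0,"dy":0,"dz":0,"roll":0,"jaw":0.45}
    - {"dx":0,"dy":0,"dz":0,"roll":0,"jaw":0.45}
    - {"dx":0,"dy":0,"dz":0,"roll":0,"jaw":0.45}

```text
time_s: 21.03
ee_pos: [0.5344, 0.039, 0.0459]
eef_rot: [3.141, -0.001, 0.192]
force: [-0.2, 0.3, 0.4]
grip_width: 0.0259
grip_force: 0.0
```

Emit:
send_rows:
  rows:
    - {"dx":0,"dy":0,"dz":-10,"roll":0,"jaw":0.45}
    - {"dx":0,"dy":0,"dz":-25,"roll":0,"jaw":0.45}
    - {"dx":0,"dy":0,"dz":-40,"roll":0,"jaw":0.45}
    - {"dx":0,"dy":0,"dz":-40,"roll":0,"jaw":0.45}
    - {"dx":0,"dy":0,"dz":-10,"roll":0,"jaw":0.45}
    - {"dx":0,"dy":0,"dz":0,"roll":0,"jaw":0.45}

```text
time_s: 21.53
ee_pos: [0.5355, 0.039, 0.1746]
eef_rot: [3.14, -0.007, 0.192]
force: [-0.3, 0.9, -0.4]
grip_width: 0.0261
grip_force: 0.0
```

Run:
```python
from h import *
o=get_obs(); print(o["ee_pos"],o["eef_rot"])
for n in("wrist","top"):
    c=cam(n); P=cloud(c); F=c["frame"]; H=cv2.cvtColor(F,cv2.COLOR_RGB2HSV)
    m=(P[...,0]>.42)&(P[...,0]<.66)&(P[...,1]>.005)&(P[...,1]<.1)&(H[...,1]>45)
    r=rect(P,m,.042,.06); r.pop("l"); print(n,"brush",r)
    m=(P[...,0]>.55)&(P[...,0]<.66)&(P[...,1]>-.39)&(P[...,1]<-.28)&(H[...,1]>170)
    try: r=rect(P,m,.005,.03); r.pop("l"); print(n,"drv",r)
    except Exception as e: print(n,e)
```

```text
[0.53552491 0.03898902 0.17463412] [ 3.14032194 -0.00656147  0.19162952]
wrist brush {'c': array([512. ,  34.9]), 'size': array([ 28.4, 108.4]), 'yaw': 10.6, 'z': array([50.6, 52.8, 55. ]), 'n': 2677}
wrist attempt to get argmax of an empty sequence
top brush {'c': array([487.4,  30.6]), 'size': array([16.6, 45.7]), 'yaw': 9.5, 'z': array([48.8, 52.9, 56.6]), 'n': 143}
top drv {'c': array([ 614.7, -330.4]), 'size': array([16.1, 72.7]), 'yaw': 73.6, 'z': array([10.2, 14.8, 18.8]), 'n': 214}
```

Emit:
send_rows:
  rows:
    - {"dx":0,"dy":0,"dz":0,"roll":-7,"jaw":0.1}
    - {"dx":0,"dy":0,"dz":0,"roll":-7,"jaw":0.1}
    - {"dx":0,"dy":0,"dz":0,"roll":-7,"jaw":0.1}
    - {"dx":0,"dy":0,"dz":0,"roll":-7,"jaw":0.1}
    - {"dx":0,"dy":0,"dz":0,"roll":-7,"jaw":0.1}
    - {"dx":0,"dy":0,"dz":0,"roll":-7,"jaw":0.1}
    - {"dx":0,"dy":0,"dz":0,"roll":-7,"jaw":0.1}
    - {"dx":0,"dy":0,"dz":0,"roll":-7,"jaw":0.1}
    - {"dx":0,"dy":0,"dz":0,"roll":-7.1,"jaw":0.1}

```text
time_s: 22.38
ee_pos: [0.5334, 0.039, 0.1686]
eef_rot: [-3.139, 0.001, 1.299]
force: [0.5, -0.0, 0.7]
grip_width: 0.0426
grip_force: 0.0
```

Emit:
send_rows:
  rows:
    - {"dx":-27.9,"dy":14.7,"dz":0,"roll":0,"jaw":0.1}
    - {"dx":-27.9,"dy":14.7,"dz":0,"roll":0,"jaw":0.1}
    - {"dx":-27.9,"dy":14.7,"dz":0,"roll":0,"jaw":0.1}
    - {"dx":-27.9,"dy":14.7,"dz":0,"roll":0,"jaw":0.1}
    - {"dx":-27.9,"dy":14.7,"dz":0,"roll":0,"jaw":0.1}
    - {"dx":-27.9,"dy":14.7,"dz":0,"roll":0,"jaw":0.1}
    - {"dx":-27.9,"dy":14.7,"dz":0,"roll":0,"jaw":0.1}
    - {"dx":-27.9,"dy":14.7,"dz":0,"roll":0,"jaw":0.1}
    - {"dx":-27.9,"dy":14.7,"dz":0,"roll":0,"jaw":0.1}
    - {"dx":-27.9,"dy":14.7,"dz":0,"roll":0,"jaw":0.1}
    - {"dx":-27.9,"dy":14.7,"dz":0,"roll":0,"jaw":0.1}
    - {"dx":-27.9,"dy":14.7,"dz":0,"roll":0,"jaw":0.1}

```text
time_s: 23.38
ee_pos: [0.6114, -0.3326, 0.1681]
eef_rot: [-3.138, -0.001, 1.293]
force: [0.7, 0.1, 1.0]
grip_width: 0.0423
grip_force: 0.0
```

Emit:
send_rows:
  rows:
    - {"dx":0,"dy":0,"dz":25,"roll":0,"jaw":0.1}
    - {"dx":0,"dy":0,"dz":25,"roll":0,"jaw":0.1}
    - {"dx":0,"dy":0,"dz":0,"roll":0,"jaw":0.1}
    - {"dx":0,"dy":0,"dz":0,"roll":0,"jaw":0.1}

```text
time_s: 23.72
ee_pos: [0.611, -0.3308, 0.1181]
eef_rot: [-3.137, -0.001, 1.293]
force: [-0.2, 0.6, 0.0]
grip_width: 0.0426
grip_force: 0.0
```

Run:
```python
from h import *
o=get_obs(); print(o["ee_pos"],o["eef_rot"])
for n in("wrist","side"):
    c=cam(n); P=cloud(c); F=c["frame"]; H=cv2.cvtColor(F,cv2.COLOR_RGB2HSV)
    m=(P[...,0]>.55)&(P[...,0]<.66)&(P[...,1]>-.39)&(P[...,1]<-.28)&(H[...,1]>170)
    try: r=rect(P,m,.005,.03); r.pop("l"); print(n,"drv",r)
    except Exception as e: print(n,e)
```

```text
[ 0.61099142 -0.33075362  0.11809976] [-3.13690299e+00 -1.31879064e-03  1.29292166e+00]
wrist drv {'c': array([ 614.7, -333.4]), 'size': array([16.3, 74.7]), 'yaw': 74.7, 'z': array([10.2, 14.6, 16.5]), 'n': 2081}
side drv {'c': array([ 620. , -313.5]), 'size': array([ 4.7, 32.2]), 'yaw': 78.6, 'z': array([13.1, 15.7, 17. ]), 'n': 12}
```

Emit:
send_rows:
  rows:
    - {"dx":0,"dy":3.7,"dz":30,"roll":-0.6,"jaw":0.1}
    - {"dx":0,"dy":0,"dz":35,"roll":0,"jaw":0.1}
    - {"dx":0,"dy":0,"dz":25,"roll":0,"jaw":0.1}
    - {"dx":0,"dy":0,"dz":14,"roll":0,"jaw":0.1}
    - {"dx":0,"dy":0,"dz":7,"roll":0,"jaw":0.1}
    - {"dx":0,"dy":0,"dz":0,"roll":0,"jaw":0.1}
    - {"dx":0,"dy":0,"dz":0,"roll":0,"jaw":0.1}
  force: 25

```text
time_s: 24.4
ee_pos: [0.6163, -0.3328, 0.0114]
eef_rot: [3.139, 0.001, 1.303]
force: [-0.2, 0.2, -0.1]
grip_width: 0.0423
grip_force: 0.0
```

Emit:
send_rows:
  rows:
    - {"dx":0,"dy":-1,"dz":6,"roll":0,"jaw":0.1}
    - {"dx":0,"dy":0,"dz":2,"roll":0,"jaw":0.1}
    - {"dx":0,"dy":0,"dz":0,"roll":0,"jaw":0.9}
    - {"dx":0,"dy":0,"dz":0,"roll":0,"jaw":0.9}
    - {"dx":0,"dy":0,"dz":0,"roll":0,"jaw":0.9}
    - {"dx":0,"dy":0,"dz":0,"roll":0,"jaw":0.9}
    - {"dx":0,"dy":0,"dz":0,"roll":0,"jaw":0.9}
    - {"dx":0,"dy":0,"dz":0,"roll":0,"jaw":0.9}
    - {"dx":0,"dy":0,"dz":0,"roll":0,"jaw":0.9}
    - {"dx":0,"dy":0,"dz":0,"roll":0,"jaw":0.9}
    - {"dx":0,"dy":0,"dz":0,"roll":0,"jaw":0.9}

```text
time_s: 25.32
ee_pos: [0.6146, -0.3322, 0.0017]
eef_rot: [3.141, 0.0, 1.303]
force: [-0.2, -0.5, 3.4]
grip_width: 0.0149
grip_force: 25.0
```

Emit:
send_rows:
  rows:
    - {"dx":0,"dy":0,"dz":-20,"roll":0,"jaw":0.9}
    - {"dx":0,"dy":0,"dz":-35,"roll":0,"jaw":0.9}
    - {"dx":0,"dy":0,"dz":-35,"roll":0,"jaw":0.9}
    - {"dx":0,"dy":0,"dz":-35,"roll":0,"jaw":0.9}
    - {"dx":0,"dy":0,"dz":-10,"roll":0,"jaw":0.9}
    - {"dx":0,"dy":0,"dz":0,"roll":0,"jaw":0.9}
    - {"dx":0,"dy":0,"dz":0,"roll":0,"jaw":0.9}

```text
time_s: 25.9
ee_pos: [0.6143, -0.332, 0.1355]
eef_rot: [-3.141, -0.0, 1.303]
force: [-0.8, -0.3, -1.3]
grip_width: 0.0154
grip_force: 25.0
```

Emit:
send_rows:
  rows:
    - {"dx":0,"dy":-8.4,"dz":-35,"roll":0,"jaw":0.9}
    - {"dx":26.2,"dy":-8.8,"dz":0,"roll":0,"jaw":0.9}
    - {"dx":26.2,"dy":-8.8,"dz":0,"roll":0,"jaw":0.9}
    - {"dx":26.2,"dy":-8.8,"dz":0,"roll":0,"jaw":0.9}
    - {"dx":26.2,"dy":-8.8,"dz":0,"roll":0,"jaw":0.9}
    - {"dx":26.2,"dy":-8.8,"dz":0,"roll":0,"jaw":0.9}
    - {"dx":26.2,"dy":-8.8,"dz":0,"roll":0,"jaw":0.9}
    - {"dx":26.2,"dy":-8.8,"dz":0,"roll":0,"jaw":0.9}
    - {"dx":26.2,"dy":-8.8,"dz":0,"roll":0,"jaw":0.9}
    - {"dx":26.2,"dy":-8.8,"dz":0,"roll":0,"jaw":0.9}
    - {"dx":26.2,"dy":-8.8,"dz":0,"roll":0,"jaw":0.9}
    - {"dx":26.2,"dy":-8.8,"dz":0,"roll":0,"jaw":0.9}

```text
time_s: 26.9
ee_pos: [0.5881, -0.025, 0.1688]
eef_rot: [-3.138, 0.001, 1.303]
force: [0.0, -0.3, -0.2]
grip_width: 0.0152
grip_force: 25.0
```

Emit:
send_rows:
  rows:
    - {"dx":0,"dy":0,"dz":0,"roll":6.5,"jaw":0.9}
    - {"dx":0,"dy":0,"dz":0,"roll":6.5,"jaw":0.9}
    - {"dx":0,"dy":0,"dz":0,"roll":6.5,"jaw":0.9}
    - {"dx":0,"dy":0,"dz":0,"roll":6.5,"jaw":0.9}
    - {"dx":0,"dy":0,"dz":0,"roll":6.5,"jaw":0.9}
    - {"dx":0,"dy":0,"dz":0,"roll":6.5,"jaw":0.9}
    - {"dx":0,"dy":0,"dz":0,"roll":6.5,"jaw":0.9}
    - {"dx":0,"dy":0,"dz":0,"roll":6.5,"jaw":0.9}
    - {"dx":0,"dy":0,"dz":0,"roll":6.5,"jaw":0.9}
    - {"dx":0,"dy":0,"dz":0,"roll":5.2,"jaw":0.9}
    - {"dx":0,"dy":0,"dz":0,"roll":0,"jaw":0.9}

```text
time_s: 27.82
ee_pos: [0.5884, -0.0263, 0.1689]
eef_rot: [-3.14, 0.004, 0.187]
force: [-0.2, 0.2, -1.0]
grip_width: 0.0153
grip_force: 25.0
```

Emit:
send_rows:
  rows:
    - {"dx":0,"dy":0,"dz":30,"roll":0,"jaw":0.9}
    - {"dx":0,"dy":0,"dz":30,"roll":0,"jaw":0.9}
    - {"dx":0,"dy":0,"dz":10,"roll":0,"jaw":0.9}
    - {"dx":0,"dy":0,"dz":0,"roll":0,"jaw":0.9}
    - {"dx":0,"dy":0,"dz":0,"roll":0,"jaw":0.9}
    - {"dx":0,"dy":0,"dz":0,"roll":0,"jaw":0.9}

```text
time_s: 28.32
ee_pos: [0.5899, -0.0264, 0.1028]
eef_rot: [3.141, -0.002, 0.193]
force: [0.2, -0.3, -0.6]
grip_width: 0.0157
grip_force: 25.0
```

Run:
```python
from h import *
o=get_obs(); print(o["ee_pos"],o["eef_rot"])
c=cam("wrist"); F=c["frame"]; c2=cam("side"); G=c2["frame"][150:330,200:420]
G=cv2.resize(G,(586,480)); 
cv2.imwrite("pics/w6.png",cv2.resize(np.hstack([F,G]),(800,313))[...,::-1])
```

```text
[ 0.58989788 -0.02643011  0.10281304] [ 3.14109207e+00 -1.61211686e-03  1.92501447e-01]
```

View pics/w6.png

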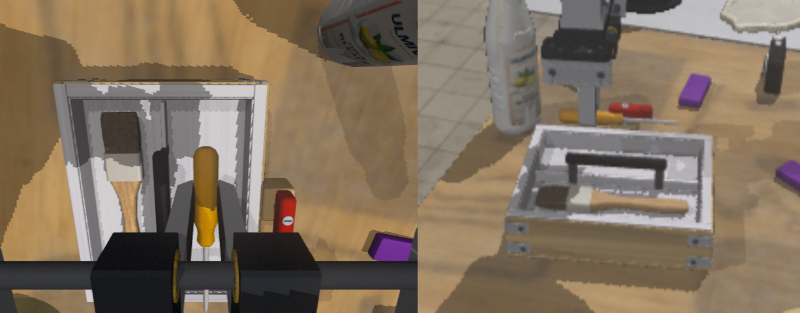

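The driver (205,195) hangs level over the near trough, and the brush lies flat in the other. Lower and release.

Emit:
send_rows:
  rows:
    - {"dx":0,"dy":0,"dz":22,"roll":0,"jaw":0.9}
    - {"dx":0,"dy":0,"dz":18,"roll":0,"jaw":0.9}
    - {"dx":0,"dy":0,"dz":11,"roll":0,"jaw":0.9}
    - {"dx":0,"dy":0,"dz":6,"roll":0,"jaw":0.9}
    - {"dx":0,"dy":0,"dz":2,"roll":0,"jaw":0.9}
    - {"dx":0,"dy":0,"dz":0,"roll":0,"jaw":0.9}
    - {"dx":0,"dy":0,"dz":0,"roll":0,"jaw":0.45}
    - {"dx":0,"dy":0,"dz":0,"roll":0,"jaw":0.45}
    - {"dx":0,"dy":0,"dz":0,"roll":0,"jaw":0.45}
    - {"dx":0,"dy":0,"dz":0,"roll":0,"jaw":0.45}

```text
time_s: 29.25
ee_pos: [0.5895, -0.0264, 0.043]
eef_rot: [3.141, -0.001, 0.192]
force: [-0.8, 0.1, 0.2]
grip_width: 0.0258
grip_force: 0.0
```

Emit:
send_rows:
  rows:
    - {"dx":0,"dy":0,"dz":-10,"roll":0,"jaw":0.45}
    - {"dx":0,"dy":0,"dz":-25,"roll":0,"jaw":0.45}
    - {"dx":0,"dy":0,"dz":-40,"roll":0,"jaw":0.45}
    - {"dx":0,"dy":0,"dz":-25,"roll":0,"jaw":0.45}
    - {"dx":0,"dy":0,"dz":0,"roll":0,"jaw":0.45}

```text
time_s: 29.67
ee_pos: [0.5915, -0.0266, 0.1492]
eef_rot: [3.139, -0.009, 0.192]
force: [-0.6, 0.7, 0.5]
grip_width: 0.026
grip_force: 0.0
```

Run:
```python
from h import *
o=get_obs(); print(o["ee_pos"],o["eef_rot"])
for n in("wrist","side","top"):
    c=cam(n); P=cloud(c); F=c["frame"]; H=cv2.cvtColor(F,cv2.COLOR_RGB2HSV)
    B=lambda a,b,cc,d:(P[...,0]>a)&(P[...,0]<b)&(P[...,1]>cc)&(P[...,1]<d)
    hh=H[...,0]; red=((hh<8)|(hh>172))&(H[...,1]>120)
    for k,m,lo,hi in (("drv",B(.45,.66,-.08,.0)&(H[...,1]>130)&(hh>10)&(hh<35),.042,.07),("btn",B(.5,.62,-.14,-.05)&red,.075,.095),("rim",B(.4,.7,-.15,.15)&(H[...,1]<40)&(H[...,2]>110),.057,.065)):
        try: r=rect(P,m,lo,hi); r.pop("l"); print(n,k,r)
        except Exception as e: print(n,k,"none")
```

```text
[ 0.59148277 -0.02657369  0.14924518] [ 3.13885115 -0.00891138  0.19164624]
wrist drv {'c': array([588.7, -26.5]), 'size': array([15.9, 74.3]), 'yaw': 10.5, 'z': array([51. , 55.1, 57. ]), 'n': 2147}
wrist btn {'c': array([ 563. , -100.7]), 'size': array([13.4, 53.7]), 'yaw': 10.7, 'z': array([77.4, 83.1, 84.5]), 'n': 1483}
wrist rim {'c': array([593.8,   6.5]), 'size': array([130.2, 162.2]), 'yaw': 100.9, 'z': array([58.6, 60.7, 61.8]), 'n': 6801}
side drv {'c': array([620.4, -12.5]), 'size': array([3.3, 8.1]), 'yaw': 94.2, 'z': array([47.6, 52.5, 56.2]), 'n': 11}
side btn {'c': array([562.9, -97.2]), 'size': array([17.4, 52.4]), 'yaw': 12.6, 'z': array([75.7, 81.5, 84.5]), 'n': 140}
side rim {'c': array([550. ,   5.8]), 'size': array([176.8, 218.6]), 'yaw': 10.9, 'z': array([58. , 60.4, 62.2]), 'n': 1455}
top drv {'c': array([569.3, -27.1]), 'size': array([15.2, 17.8]), 'yaw': 0.5, 'z': array([51.2, 55.7, 59.3]), 'n': 55}
top btn {'c': array([ 553.4, -104.1]), 'size': array([ 8.9, 34. ]), 'yaw': 178.8, 'z': array([80.3, 83.9, 87.5]), 'n': 55}
top rim {'c': array([582.6,  97.6]), 'size': array([ 36.3, 131. ]), 'yaw': 174.7, 'z': array([58.6, 61.6, 64.2]), 'n': 288}
```

Everything lies flat; the tray is unmoved. The button pivot measures about (569.6, -98), which agrees with the case pose. I turn the tool half round first so that joint 6 has room for the 90° turn.

Emit:
send_rows:
  rows:
    - {"dx":0,"dy":0,"dz":0,"roll":-7,"jaw":0.35}
    - {"dx":0,"dy":0,"dz":0,"roll":-7,"jaw":0.35}
    - {"dx":0,"dy":0,"dz":0,"roll":-7,"jaw":0.35}
    - {"dx":0,"dy":0,"dz":0,"roll":-7,"jaw":0.35}
    - {"dx":0,"dy":0,"dz":0,"roll":-7,"jaw":0.35}
    - {"dx":0,"dy":0,"dz":0,"roll":-7,"jaw":0.35}
    - {"dx":0,"dy":0,"dz":0,"roll":-7,"jaw":0.35}
    - {"dx":0,"dy":0,"dz":0,"roll":-7,"jaw":0.35}
    - {"dx":0,"dy":0,"dz":0,"roll":-7,"jaw":0.35}
    - {"dx":0,"dy":0,"dz":0,"roll":-7,"jaw":0.35}
    - {"dx":0,"dy":0,"dz":0,"roll":-7,"jaw":0.35}
    - {"dx":0,"dy":0,"dz":0,"roll":-7,"jaw":0.35}

```text
time_s: 30.82
ee_pos: [0.5885, -0.0263, 0.1409]
eef_rot: [-3.139, -0.001, 1.664]
force: [0.7, 0.4, 0.5]
grip_width: 0.0304
grip_force: 0.0
```

Emit:
send_rows:
  rows:
    - {"dx":0,"dy":0,"dz":0,"roll":-7,"jaw":0.35}
    - {"dx":0,"dy":0,"dz":0,"roll":-7,"jaw":0.35}
    - {"dx":0,"dy":0,"dz":0,"roll":-7,"jaw":0.35}
    - {"dx":0,"dy":0,"dz":0,"roll":-7,"jaw":0.35}
    - {"dx":0,"dy":0,"dz":0,"roll":-7,"jaw":0.35}
    - {"dx":0,"dy":0,"dz":0,"roll":-7,"jaw":0.35}
    - {"dx":0,"dy":0,"dz":0,"roll":-7,"jaw":0.35}
    - {"dx":0,"dy":0,"dz":0,"roll":-7,"jaw":0.35}
    - {"dx":0,"dy":0,"dz":0,"roll":-7,"jaw":0.35}
    - {"dx":0,"dy":0,"dz":0,"roll":-7,"jaw":0.35}
    - {"dx":0,"dy":0,"dz":0,"roll":-7,"jaw":0.35}
    - {"dx":0,"dy":0,"dz":0,"roll":-7,"jaw":0.35}

```text
time_s: 31.82
ee_pos: [0.5885, -0.0263, 0.1409]
eef_rot: [3.141, -0.003, 3.13]
force: [-0.3, -0.2, -0.8]
grip_width: 0.0305
grip_force: 0.0
```

Emit:
send_rows:
  rows:
    - {"dx":0,"dy":0,"dz":0,"roll":-6,"jaw":0.35}
    - {"dx":0,"dy":0,"dz":0,"roll":-6,"jaw":0.35}
    - {"dx":8.4,"dy":-16.6,"dz":0,"roll":0,"jaw":0.35}
    - {"dx":8.4,"dy":-16.6,"dz":0,"roll":0,"jaw":0.35}
    - {"dx":8.4,"dy":-16.6,"dz":0,"roll":0,"jaw":0.35}
    - {"dx":8.4,"dy":-16.6,"dz":0,"roll":0,"jaw":0.35}
    - {"dx":0,"dy":0,"dz":20,"roll":0,"jaw":0.35}
    - {"dx":0,"dy":0,"dz":20,"roll":0,"jaw":0.35}
    - {"dx":0,"dy":0,"dz":0,"roll":0,"jaw":0.35}
    - {"dx":0,"dy":0,"dz":0,"roll":0,"jaw":0.35}
    - {"dx":0,"dy":0,"dz":0,"roll":0,"jaw":0.35}

```text
time_s: 32.73
ee_pos: [0.569, -0.0978, 0.1028]
eef_rot: [3.142, -0.0, -2.95]
force: [-0.5, 0.1, -0.1]
grip_width: 0.0304
grip_force: 0.0
```

Positioned over the pivot. Lower to z ≈ 66 mm and grip lightly.

Emit:
send_rows:
  rows:
    - {"dx":0,"dy":0,"dz":15,"roll":0,"jaw":0.35}
    - {"dx":0,"dy":0,"dz":15,"roll":0,"jaw":0.35}
    - {"dx":0,"dy":0,"dz":6,"roll":0,"jaw":0.35}
    - {"dx":0,"dy":0,"dz":0,"roll":0,"jaw":0.35}
    - {"dx":0,"dy":0,"dz":0,"roll":0,"jaw":0.9}
    - {"dx":0,"dy":0,"dz":0,"roll":0,"jaw":0.9}
    - {"dx":0,"dy":0,"dz":0,"roll":0,"jaw":0.9}
    - {"dx":0,"dy":0,"dz":0,"roll":0,"jaw":0.9}
    - {"dx":0,"dy":0,"dz":0,"roll":0,"jaw":0.9}
    - {"dx":0,"dy":0,"dz":0,"roll":0,"jaw":0.9}
    - {"dx":0,"dy":0,"dz":0,"roll":0,"jaw":0.9}
  force: 12

```text
time_s: 33.65
ee_pos: [0.5698, -0.0999, 0.0676]
eef_rot: [-3.138, 0.002, -2.951]
force: [3.0, -12.8, -1.6]
grip_width: 0.0135
grip_force: 12.0
```

Gripped; the side force says the true pivot is about 2 mm further to −y. I shift and turn.

Emit:
send_rows:
  rows:
    - {"dx":0,"dy":-2,"dz":0,"roll":0,"jaw":0.9}
    - {"dx":0,"dy":0,"dz":0,"roll":3,"jaw":0.9}
    - {"dx":0,"dy":0,"dz":0,"roll":5,"jaw":0.9}
    - {"dx":0,"dy":0,"dz":0,"roll":6,"jaw":0.9}
    - {"dx":0,"dy":0,"dz":0,"roll":6,"jaw":0.9}
    - {"dx":0,"dy":0,"dz":0,"roll":6,"jaw":0.9}

```text
time_s: 34.15
ee_pos: [0.5698, -0.1005, 0.0676]
eef_rot: [-3.141, 0.002, 2.874]
force: [-1.5, -3.9, 3.5]
grip_width: 0.0138
grip_force: 12.0
```

Emit:
send_rows:
  rows:
    - {"dx":0,"dy":0,"dz":0,"roll":6,"jaw":0.9}
    - {"dx":0,"dy":0,"dz":0,"roll":6,"jaw":0.9}
    - {"dx":0,"dy":0,"dz":0,"roll":6,"jaw":0.9}
    - {"dx":0,"dy":0,"dz":0,"roll":6,"jaw":0.9}
    - {"dx":0,"dy":0,"dz":0,"roll":6,"jaw":0.9}
    - {"dx":0,"dy":0,"dz":0,"roll":6,"jaw":0.9}
    - {"dx":0,"dy":0,"dz":0,"roll":6,"jaw":0.9}
    - {"dx":0,"dy":0,"dz":0,"roll":6,"jaw":0.9}
    - {"dx":0,"dy":0,"dz":0,"roll":6,"jaw":0.9}
    - {"dx":0,"dy":0,"dz":0,"roll":5,"jaw":0.9}
    - {"dx":0,"dy":0,"dz":0,"roll":0,"jaw":0.9}
    - {"dx":0,"dy":0,"dz":0,"roll":0,"jaw":0.9}

```text
time_s: 35.15
ee_pos: [0.5691, -0.1012, 0.0676]
eef_rot: [-3.141, 0.002, 1.849]
force: [-6.5, -7.7, 6.0]
grip_width: 0.014
grip_force: 12.0
```

Emit:
send_rows:
  rows:
    - {"dx":0,"dy":0,"dz":0,"roll":3,"jaw":0.9}
    - {"dx":0,"dy":0,"dz":0,"roll":0,"jaw":0.9}
    - {"dx":0,"dy":0,"dz":0,"roll":0,"jaw":0.3}
    - {"dx":0,"dy":0,"dz":0,"roll":0,"jaw":0.3}
    - {"dx":0,"dy":0,"dz":0,"roll":0,"jaw":0.3}
    - {"dx":0,"dy":0,"dz":0,"roll":0,"jaw":0.3}
    - {"dx":0,"dy":0,"dz":-10,"roll":0,"jaw":0.3}
    - {"dx":0,"dy":0,"dz":-25,"roll":0,"jaw":0.3}
    - {"dx":0,"dy":0,"dz":-40,"roll":0,"jaw":0.3}
    - {"dx":0,"dy":0,"dz":-40,"roll":0,"jaw":0.3}
    - {"dx":0,"dy":0,"dz":-10,"roll":0,"jaw":0.3}
    - {"dx":0,"dy":0,"dz":0,"roll":0,"jaw":0.3}

```text
time_s: 36.15
ee_pos: [0.5705, -0.1001, 0.1958]
eef_rot: [3.136, 0.003, 1.797]
force: [-0.7, -1.2, -0.5]
grip_width: 0.0326
grip_force: 0.0
```

Run:
```python
from h import *
o=get_obs(); print(o["ee_pos"],o["force"],o["grip_width"])
for n in("wrist","side","top"):
    c=cam(n); P=cloud(c); F=c["frame"]; H=cv2.cvtColor(F,cv2.COLOR_RGB2HSV)
    B=lambda a,b,cc,d:(P[...,0]>a)&(P[...,0]<b)&(P[...,1]>cc)&(P[...,1]<d)
    hh=H[...,0]; red=((hh<8)|(hh>172))&(H[...,1]>120)
    for k,m,lo,hi in (("drv",B(.45,.66,-.08,.0)&(H[...,1]>130)&(hh>10)&(hh<35),.042,.07),("btn",B(.5,.62,-.16,-.04)&red,.075,.095),("rim",B(.4,.7,-.15,.15)&(H[...,1]<40)&(H[...,2]>110),.057,.065),("bottle",B(.67,.8,-.19,-.05),.2,.24)):
        try: r=rect(P,m,lo,hi); r.pop("l"); print(n,k,r)
        except Exception as e: print(n,k,"none")
    if n=="wrist": cv2.imwrite("pics/w7.png",F[...,::-1])
```

```text
[ 0.57053041 -0.1001197   0.19581024] [-0.70504938 -1.15507608 -0.4710375 ] 0.032577440552275155
wrist drv {'c': array([588.6, -26.5]), 'size': array([16.9, 73.2]), 'yaw': 11.1, 'z': array([50.7, 54.9, 57.1]), 'n': 1989}
wrist btn {'c': array([567.9, -92.7]), 'size': array([13.3, 53. ]), 'yaw': 102.4, 'z': array([80.7, 83.3, 84.7]), 'n': 1124}
wrist rim {'c': array([495. , -27.2]), 'size': array([101.7, 133.8]), 'yaw': 101.0, 'z': array([58.1, 60.6, 61.8]), 'n': 4957}
wrist bottle {'c': array([ 717.3, -143.3]), 'size': array([ 6.5, 26.7]), 'yaw': 101.3, 'z': array([207.2, 220.4, 226.6]), 'n': 1068}
side drv {'c': array([619.6, -12.1]), 'size': array([4.3, 4.9]), 'yaw': 67.0, 'z': array([48. , 53.2, 57. ]), 'n': 11}
side btn {'c': array([567.5, -87.8]), 'size': array([13.3, 53. ]), 'yaw': 102.7, 'z': array([77.3, 82.6, 84.8]), 'n': 89}
side rim {'c': array([550.1,   5.7]), 'size': array([176.7, 218.6]), 'yaw': 10.9, 'z': array([58.1, 60.3, 62.1]), 'n': 1435}
side bottle {'c': array([ 735.1, -132. ]), 'size': array([41.5, 42.4]), 'yaw': 2.9, 'z': array([202.2, 219.9, 228.6]), 'n': 369}
top drv {'c': array([587.3, -24.8]), 'size': array([14.8, 70.9]), 'yaw': 11.2, 'z': array([51.9, 56. , 59.6]), 'n': 192}
top btn {'c': array([564.3, -74.8]), 'size': array([12.4, 17.7]), 'yaw': 92.9, 'z': array([80.3, 84.2, 86.3]), 'n': 46}
top rim {'c': array([549.,  11.]), 'size': array([162.9, 220.1]), 'yaw': 10.8, 'z': array([57.9, 61.4, 64.2]), 'n': 1045}
top bottle {'c': array([ 734.8, -134.7]), 'size': array([42.7, 43. ]), 'yaw': 126.1, 'z': array([208. , 228.2, 231.5]), 'n': 507}
```

View pics/w7.png

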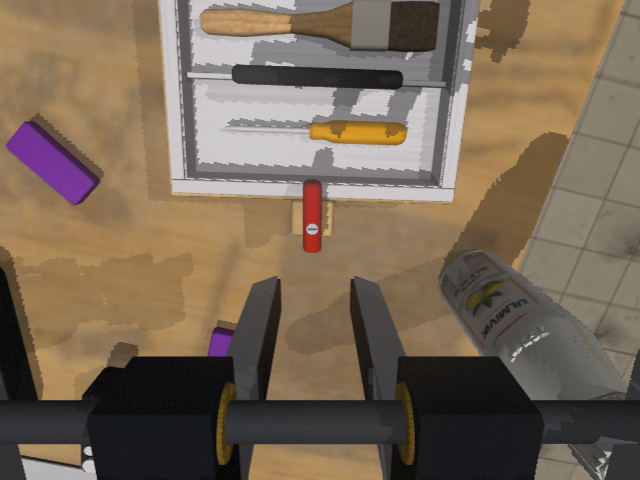

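The button (312,215) points square in over the rim, off square by about 1.5°. The brush and screwdriver lie flat in their troughs, the rim is level at 60.4 mm, and the gripper is clear.

```bash
python3 -c "
from station import *
print(hand_in())"
```

```text
the job is handed in; nothing more can be done
None
```

I packed and locked the case and handed the job in after about 36 s of the 72 s allowed; the hand-in call returned no verdict.

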